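Prop the airing box open and change over its sherds

ROBOT

A 6-joint arm with a two-finger parallel gripper is mounted at the origin on the work surface; the furniture and walls round the work are solid. World frame = base frame: x ahead of the robot, y to its left, z up, the work surface at z = 0. Lengths are in mm, angles in rad, forces in N, time in s.
With the tool pointing down it reaches from about 375 to 900 mm from the base axis. Payload 3.1 kg.
Tool frame: the origin (TCP) lies between the finger pads; the fingertips stand 22 mm ahead of it and the grasp point (between the pads) lies 3 mm ahead of it; z points along the fingers, y is the line along which they close (so a half turn about z gives the same grasp; the last joint's range is limited). The gripper opens to 87 mm and grips with 3 to 60 N. Pads are 19 mm wide; open, the fingers measure 117 mm over their backs; the gripper's body (75 mm by 190 mm) begins 51 mm behind the grasp point.
Start: joints at [-1.357, 0.527, 1.433, -0, 1.181, -0.178], TCP at [239.256, -577.368, 221.348] pointing down, gripper open.
Joint ranges: [-3.08, 3.08], [-0.75, 2.2], [0.22, 2.44], [-1.43, 4.57], [0, 2.65], [-2.85, 2.85]. Speed limits (rad/s): [2.79, 2.79, 3.14, 3.14, 3.14, 3.14].

INTERFACE

Orientations are given as a unit quaternion [x, y, z, w].
In Python, from station import sense, grab_frame, calibration, job_done, boxes_of, landmark_of gives the robot as it stands. The module is installed in compiled form; this text tells all that it offers.
- The arm moves only by the tool move_arm, never from a script. Its arguments are lists of equal length, an entry for each row: "offset": the shift along the tool's x, y, z in mm, a list of three; "rot": the turn, a rotation vector about the tool's x, y, z in rad, a list of three; "grip": the finger opening in mm, from 0 to 87. In form: {"offset": [[tx, ty, tz], ...], "rot": [[wx, wy, wz], ...], "grip": [grip, ...]}. A call has 1 to 5 rows; each row shifts and turns the commanded pose from where the row before left it, along the tool's axes as they then stand; what a row does not reach is not made up. A row lasts 1/10 s, in which the tool goes at most 50 mm and 8.59 degrees, less where a joint would pass 70% of its speed; a pose out of reach is approached as far as the arm can. A call is refused whole if a number of a shift passes 50 or a number of a turn 0.15, either way. A call with a gripper value outside its range is refused whole. The fingers move at their own pace and stop on an object; "squeeze" is the grip in N (left out, the last holds). Time passes only in rows, so rows that do not move let the fingers close. It gives the time, the measured TCP pose, the force, the opening and the grip force at its end, in the units of the state.
- sense(): the state, without advancing time (a new reading comes with each control period).
- grab_frame(name): name is "side" or "top"; returns the picture (384x512x3 uint8, red, green, blue); there is no depth.
- calibration(name): a dict with "camera_matrix" (3x3 intrinsics, pixels), "position" and "rotation" of the camera in the world. Camera axes: x right, y down, z forward; pixel columns grow to the right and rows downward; lengths in mm; the calibration is good to about 2 mm. A picture is of the moment at which its call begins. calibration takes no time and is no camera call.
- job_done(): hands the job in; it is judged then, once.
Trained networks look in the newest picture that a camera, given by its name, has taken for a name from the list of things; names that differ only in an ending like _2 or _b are one class to them, and where a whole thing is asked for, a point or a joint stands for the part that bears it (a point fixed in the world has none). Each returns a list of dicts, best first, with "p" (0 to 1); they miss things now and then, are a little off and sometimes report something else, mostly with a low value. They report only what shows in the picture. A call takes as long as a camera call. They do not tell look-alikes from the thing itself.
- boxes_of(camera, label): "position" ([column, row] in pixels, amid what is visible of it).
- landmark_of(camera, label): "position" ([column, row] in pixels: a listed point, or the origin of a listed thing).
The state is a dict: "time_s": time; "qpos": joint angles; "dq": joint speeds; "effort": joint torques, N m; "position": TCP position; "tcp_rot": TCP orientation; "wrist_force": force on the tool from outside, world axes, zero at the start; "wrist_torque": the same for the moment, N m; "grip_width": opening from 0.0 (shut) to 1.0 (fully open); "gripper_force": force on a finger pad.
Only numpy, scipy, OpenCV 4.12 (cv2) and the standard library are available. Lean on these libraries where they do the work, as an engineer would, in place of code of your own. Each camera call takes 0.05 s, during which the arm holds its last target. There are 200 camera calls.

TASK

Raise the clear hood of the airing box by its front lug as far as it goes, swing the prop rod at its left side up, and let the hood down onto it so that the rod's tip sits home in the hood's socket and holds the hood open by itself. Then take every dry sherd out of the bays and lay it on the wooden board, and lay exactly three of the five wet sherds from the grey draining board in the bays, one in each, leaving the other two on the draining board. Leave the hood standing open on its rod so the sherds can air, and do not disturb the glue bottle and the loupe near the box.

Things in the scene. Friction and masses are not known exactly. Their poses are not given: they have to be found in the camera images.
- hood (a joint): Angle (rad) of the airing box's clear hood: 0 shut, 1.55 at its open stop, its front swinging up about the hinge at the back. Weighs 0.4 kg. Hinge friction holds it only above about 1.4; let go lower it sinks shut unless the rod carries it (then about 1.25). It is 217 mm wide and, when shut, reaches 215 mm forward of the hinge and from 5 mm below to 50 mm above it.
- rod (a joint): Angle (rad) of the steel prop rod at the airing box's left (+y) side: 0 stowed, level and pointing to the back; its free end swings up about its front end, to a stop at 0.80. Pivot friction keeps it where it is left. Seated: about 0.71; the socket's flared mouth catches a rod at about 0.67 to 0.80 as the hood is let down on it from above 1.45; lower, the hood is in the rod's way.
- airing_box: White base fixed to the table, 245 x 222 mm: three bays side by side at the front, a raised fan housing behind them (top 44 mm above the table), a clear hood over all. Origin on the table; own x points from its front to its back (hinge) side, y to its left, z up. Footprint x -115 to +130 mm, y +-111 mm. Turned up to 0.1 rad.
- hinge (a point): Middle of the hood's hinge line, which runs along the airing box's y; 100 mm behind the box's origin, 50 mm above the table.
- lug (a point): Grip centre of the black lug at the middle of the hood's front edge: a bar 16 mm thick along the box's y, 14 mm high, sticking out 50 mm ahead of the hood. In the hood's frame (origin at the hinge, x to the back when shut) at x -242, z +35 mm. Pinched along the box's y it can turn between the fingers as the hood swings.
- rod_pivot (a point): Pivot of the prop rod, on the airing box's left side near the front; 40 mm above the table. The rod swings in the upright plane through this point along the box's x, 40 mm outside the box's left wall.
- rod_grip (a point): Centre of the black rubber sleeve on the rod, 110 mm from the pivot: 50 mm long along the rod, 11 mm square. Pinched along the box's y it can turn between the fingers as the rod swings.
- rod_tip (a point): Centre of the 12 mm ball at the rod's free end, 215 mm from the pivot.
- socket (a point): Where the ball's centre sits when it is home in the socket: a dark steel cup with a flared mouth, open towards the underside, on an arm at the hood's left side, in the rod's plane. It rides with the hood; in the hood's own frame x -130, z +20 mm.
- wet_board: Grey plastic draining board with dark grooves, fixed, 250 (own x) x 185 (own y) x 22 mm, beside the airing box, left or right; origin at the centre of its underside.
- dry_board: Plain light wooden board of the same size as the draining board (250 x 185 x 22 mm), fixed, on the other side of the airing box; empty at the start. Origin at the centre of its underside.
- glue_a: Bystander: white bottle with a blue band, 42 mm across, 75 mm tall, standing ahead of the airing box; origin at the centre of its foot.
- loupe: Bystander: black eye loupe, 32 mm across, 27 mm tall, standing left of the airing box's front; origin at the centre of its foot.
- bay_0 (a point): Centre of the floor of the left bay of the airing box, 30 mm above the table. The bay is 110 mm deep (box's x) and about 64 mm wide (box's y), between ribs 6 mm high; the housing behind it rises 14 mm above its floor.
- bay_1 (a point): Centre of the floor of the middle bay of the airing box, 30 mm above the table. The bay is 110 mm deep (box's x) and about 64 mm wide (box's y), between ribs 6 mm high; the housing behind it rises 14 mm above its floor.
- bay_2 (a point): Centre of the floor of the right bay of the airing box, 30 mm above the table. The bay is 110 mm deep (box's x) and about 64 mm wide (box's y), between ribs 6 mm high; the housing behind it rises 14 mm above its floor.
- wet_a: Orange-brown blocky sherd, 49 x 41 x 18 mm; lying wet on the draining board at the start. Origin: centre of its underside's footprint. Best gripped with the fingers closing along the direction 150 degrees from its x axis towards its y axis, 45 mm across there, centred at x +0, y +2 mm, fingertips near the surface it lies on.
- wet_b: Brown blocky sherd, 53 x 45 x 18 mm; lying wet on the draining board at the start. Origin: centre of its underside's footprint. Best gripped with the fingers closing along the direction 52 degrees from its x axis towards its y axis, 35 mm across there, centred at x +4, y -2 mm, fingertips near the surface it lies on.
- wet_c: Narrow brown curved sherd, 32 x 54 x 15 mm; lying wet on the draining board at the start. Origin: centre of its underside's footprint. Best gripped with the fingers closing along the direction 7 degrees from its x axis towards its y axis, 32 mm across there, centred at x -1, y -1 mm, fingertips near the surface it lies on.
- wet_d: Reddish sherd, 52 x 56 x 18 mm; lying wet on the draining board at the start. Origin: centre of its underside's footprint. Best gripped with the fingers closing along the direction 165 degrees from its x axis towards its y axis, 50 mm across there, centred at x +1, y -4 mm, fingertips near the surface it lies on.
- wet_e: Small three-cornered orange-brown sherd, 39 x 37 x 14 mm; lying wet on the draining board at the start. Origin: centre of its underside's footprint. Best gripped with the fingers closing along the direction 135 degrees from its x axis towards its y axis, 25 mm across there, centred at x +1, y -5 mm, fingertips near the surface it lies on.
- dry_a: Small pointed brown sherd, 39 x 37 x 20 mm; dry, lying in a bay under the hood at the start; in some starts absent. Origin: centre of its underside's footprint. Best gripped with the fingers closing along the direction 135 degrees from its x axis towards its y axis, 29 mm across there, centred at x +2, y +1 mm, fingertips near the surface it lies on.
- dry_b: Brown curved sherd, 52 x 37 x 16 mm; dry, lying in a bay under the hood at the start; in some starts absent. Origin: centre of its underside's footprint. Best gripped with the fingers closing along the direction 165 degrees from its x axis towards its y axis, 51 mm across there, centred at x +2, y +4 mm, fingertips near the surface it lies on.
- dry_c: Brown blocky sherd, 53 x 45 x 18 mm, shaped like wet_b; dry, lying in a bay under the hood at the start; in some starts absent. Origin: centre of its underside's footprint. Best gripped with the fingers closing along the direction 52 degrees from its x axis towards its y axis, 35 mm across there, centred at x +4, y -2 mm, fingertips near the surface it lies on.
Not all that is in view belongs to the job. What is shaped like the wet_c but pink is not meant.

How it is judged (in metres and radians):
On the way:
1. the hood stands open on the prop rod, the rod's tip home in the socket, with the hand off both (value of joint hood between 1.18 and 1.32 rad and distance between rod_tip and socket below 0.012 m and velocity of joint hood between -0.05 and 0.05 rad/s and contact force between the fingers and hood below 0.05 N and contact force between the fingers and rod below 0.05 N), for 0.5 s.
At the end, for the whole second after the job is handed in: Hood still on the rod (1.18 to 1.32 rad), tip within 12 mm of home in the socket; every dry sherd on the wooden board; a wet sherd on the floor of each bay (origin over the bay); the other two on the draining board (origins over a board, within 140 mm of its centre); all at rest (value of joint hood between 1.18 and 1.32 rad and distance between rod_tip and socket below 0.012 m and velocity of joint hood between -0.05 and 0.05 rad/s and horizontal distance between each of dry_a, dry_b, dry_c and dry_board below 0.14 m and z of each of dry_a, dry_b, dry_c in the frame of dry_board above 0.014 m and ((x of wet_a in the frame of bay_0 between -0.05 and 0.05 m and y of wet_a in the frame of bay_0 between -0.033 and 0.033 m and z of wet_a in the frame of bay_0 below 0.022 m) or (x of wet_b in the frame of bay_0 between -0.05 and 0.05 m and y of wet_b in the frame of bay_0 between -0.033 and 0.033 m and z of wet_b in the frame of bay_0 below 0.022 m) or (x of wet_c in the frame of bay_0 between -0.05 and 0.05 m and y of wet_c in the frame of bay_0 between -0.033 and 0.033 m and z of wet_c in the frame of bay_0 below 0.022 m) or (x of wet_d in the frame of bay_0 between -0.05 and 0.05 m and y of wet_d in the frame of bay_0 between -0.033 and 0.033 m and z of wet_d in the frame of bay_0 below 0.022 m) or (x of wet_e in the frame of bay_0 between -0.05 and 0.05 m and y of wet_e in the frame of bay_0 between -0.033 and 0.033 m and z of wet_e in the frame of bay_0 below 0.022 m)) and ((x of wet_a in the frame of bay_1 between -0.05 and 0.05 m and y of wet_a in the frame of bay_1 between -0.033 and 0.033 m and z of wet_a in the frame of bay_1 below 0.022 m) or (x of wet_b in the frame of bay_1 between -0.05 and 0.05 m and y of wet_b in the frame of bay_1 between -0.033 and 0.033 m and z of wet_b in the frame of bay_1 below 0.022 m) or (x of wet_c in the frame of bay_1 between -0.05 and 0.05 m and y of wet_c in the frame of bay_1 between -0.033 and 0.033 m and z of wet_c in the frame of bay_1 below 0.022 m) or (x of wet_d in the frame of bay_1 between -0.05 and 0.05 m and y of wet_d in the frame of bay_1 between -0.033 and 0.033 m and z of wet_d in the frame of bay_1 below 0.022 m) or (x of wet_e in the frame of bay_1 between -0.05 and 0.05 m and y of wet_e in the frame of bay_1 between -0.033 and 0.033 m and z of wet_e in the frame of bay_1 below 0.022 m)) and ((x of wet_a in the frame of bay_2 between -0.05 and 0.05 m and y of wet_a in the frame of bay_2 between -0.033 and 0.033 m and z of wet_a in the frame of bay_2 below 0.022 m) or (x of wet_b in the frame of bay_2 between -0.05 and 0.05 m and y of wet_b in the frame of bay_2 between -0.033 and 0.033 m and z of wet_b in the frame of bay_2 below 0.022 m) or (x of wet_c in the frame of bay_2 between -0.05 and 0.05 m and y of wet_c in the frame of bay_2 between -0.033 and 0.033 m and z of wet_c in the frame of bay_2 below 0.022 m) or (x of wet_d in the frame of bay_2 between -0.05 and 0.05 m and y of wet_d in the frame of bay_2 between -0.033 and 0.033 m and z of wet_d in the frame of bay_2 below 0.022 m) or (x of wet_e in the frame of bay_2 between -0.05 and 0.05 m and y of wet_e in the frame of bay_2 between -0.033 and 0.033 m and z of wet_e in the frame of bay_2 below 0.022 m)) and (((horizontal distance between wet_a and wet_board below 0.14 m and z of wet_a in the frame of wet_board above 0.014 m) and (horizontal distance between wet_b and wet_board below 0.14 m and z of wet_b in the frame of wet_board above 0.014 m)) or ((horizontal distance between wet_a and wet_board below 0.14 m and z of wet_a in the frame of wet_board above 0.014 m) and (horizontal distance between wet_c and wet_board below 0.14 m and z of wet_c in the frame of wet_board above 0.014 m)) or ((horizontal distance between wet_a and wet_board below 0.14 m and z of wet_a in the frame of wet_board above 0.014 m) and (horizontal distance between wet_d and wet_board below 0.14 m and z of wet_d in the frame of wet_board above 0.014 m)) or ((horizontal distance between wet_a and wet_board below 0.14 m and z of wet_a in the frame of wet_board above 0.014 m) and (horizontal distance between wet_e and wet_board below 0.14 m and z of wet_e in the frame of wet_board above 0.014 m)) or ((horizontal distance between wet_b and wet_board below 0.14 m and z of wet_b in the frame of wet_board above 0.014 m) and (horizontal distance between wet_c and wet_board below 0.14 m and z of wet_c in the frame of wet_board above 0.014 m)) or ((horizontal distance between wet_b and wet_board below 0.14 m and z of wet_b in the frame of wet_board above 0.014 m) and (horizontal distance between wet_d and wet_board below 0.14 m and z of wet_d in the frame of wet_board above 0.014 m)) or ((horizontal distance between wet_b and wet_board below 0.14 m and z of wet_b in the frame of wet_board above 0.014 m) and (horizontal distance between wet_e and wet_board below 0.14 m and z of wet_e in the frame of wet_board above 0.014 m)) or ((horizontal distance between wet_c and wet_board below 0.14 m and z of wet_c in the frame of wet_board above 0.014 m) and (horizontal distance between wet_d and wet_board below 0.14 m and z of wet_d in the frame of wet_board above 0.014 m)) or ((horizontal distance between wet_c and wet_board below 0.14 m and z of wet_c in the frame of wet_board above 0.014 m) and (horizontal distance between wet_e and wet_board below 0.14 m and z of wet_e in the frame of wet_board above 0.014 m)) or ((horizontal distance between wet_d and wet_board below 0.14 m and z of wet_d in the frame of wet_board above 0.014 m) and (horizontal distance between wet_e and wet_board below 0.14 m and z of wet_e in the frame of wet_board above 0.014 m))) and linear speed of each of wet_a, wet_b, wet_c, wet_d, wet_e, dry_a, dry_b, dry_c below 0.03 m/s); the robot touches nothing.
It fails at once if the glue bottle is pushed more than 40 mm or tipped over (distance of glue_a from where it was at the start of the episode above 0.04 m or angle between glue_a's own z axis and vertical above 0.6 rad).
It fails at once if the loupe is pushed more than 40 mm (distance of loupe from where it was at the start of the episode above 0.04 m).
Of dry_a, dry_b, dry_c only 1 to 3 are there at a start; the rules pass over those that are not, and their reading is None.
At some moment in a run one of wet_a, wet_b, wet_c, wet_d, wet_e may be knocked a few centimetres aside while the robot is not near it.
Once in a run the grip may slacken for a moment while it holds something.
It also fails if it takes over 210 s, if anything falls off the work surface, if the arm or the gripper's body presses on something with over 40 N, if the wrist force passes 120 N, or if a joint passes its speed limit or range.

## Working session

There is one attempt and no reset: what is moved stays moved. The work goes in short steps, Python scripts to look and compute and a tool call to move; the robot and the scene stay as the last step left them, time stands still between calls to the robot, and variables do not carry over. Pictures are saved under pics/ and viewed, at most 14 in all, crops included, and the job is handed in when it is done.

Besides the shell and the picture viewer there is one more tool, called after "Emit:" as a command line: name --argument value ..., lists and objects as JSON in quotes. move_arm: Moves the arm, as the interface text tells. Its arguments: {"type":"object","properties":{"offset":{"type":"array","items":{"type":"array","items":{"type":"number"}}},"rot":{"type":"array","items":{"type":"array","items":{"type":"number"}}},"grip":{"type":"array","items":{"type":"number"}},"squeeze":{"type":"number"}},"required":["offset","rot","grip"]}

```bash
mkdir -p pics
cat > h.py <<'E'
import numpy as np, cv2
from station import *
def cal(n):
    c=calibration(n); return np.array(c["camera_matrix"],float),np.array(c["position"],float),np.array(c["rotation"],float)
def ray(n,px):
    K,p,R=cal(n); d=R@np.linalg.inv(K)@np.array([px[0],px[1],1.0]); return p,d/np.linalg.norm(d)
def atz(n,px,z):
    p,d=ray(n,px); return p+d*(z-p[2])/d[2]
def tri(pa,pb):
    (p,d),(q,e)=ray("top",pa),ray("side",pb)
    A=np.stack([d,-e],1); s=np.linalg.lstsq(A,q-p,rcond=None)[0]
    a,b=p+s[0]*d,q+s[1]*e; return (a+b)/2,np.linalg.norm(a-b)
def proj(n,X):
    K,p,R=cal(n); c=R.T@(np.asarray(X,float)-p); u=K@c; return u[:2]/u[2]
def snap(n,f,box=None,s=1):
    im=grab_frame(n)[:,:,::-1].copy()
    if box: im=im[box[1]:box[3],box[0]:box[2]]
    if s!=1: im=cv2.resize(im,None,fx=s,fy=s,interpolation=cv2.INTER_CUBIC)
    cv2.imwrite("pics/"+f,im); return im
E
cat > a.py <<'E'
from h import *
a=snap("top","t0.png"); b=snap("side","s0.png")
for n in("top","side"):
    K,p,R=cal(n); print(n,p.round(0),K[0,0].round(0),R.round(3).tolist())
for l in ["airing_box","hinge","lug","rod_pivot","rod_grip","rod_tip","socket","wet_board","dry_board","glue_a","loupe","bay_0","bay_1","bay_2"]:
    o=[]
    for n in("top","side"):
        r=landmark_of(n,l)[:2]; o.append([(np.round(x["position"],1).tolist(),round(x["p"],2)) for x in r])
    t=tri(o[0][0][0],o[1][0][0]) if o[0] and o[1] else None
    print(l,o,t and (t[0].round(0),t[1].round(1)))
for l in ["wet_a","wet_b","wet_c","wet_d","wet_e","dry_a","dry_b"]:
    print(l,[[(np.round(x["position"],0).tolist(),round(x["p"],2)) for x in landmark_of("top",l)[:9]]])
print(sense())
E
python3 a.py
```

```text
top [ 492.   -3. 1327.] 423.0 [0.714, -0.699, 0.032, -0.024]
side [ 224. -913.  667.] 390.0 [0.852, -0.175, 0.088, -0.485]Traceback (most recent call last):
  File "a.py", line 9, in <module>
    t=tri(o[0][0][0],o[1][0][0]) if o[0] and o[1] else None
      ~~~^^^^^^^^^^^^^^^^^^^^^^^
  File "h.py", line 10, in tri
    (p,d),(q,e)=ray("top",pa),ray("side",pb)
                ~~~^^^^^^^^^^
  File "h.py", line 6, in ray
    K,p,R=cal(n); d=R@np.linalg.inv(K)@np.array([px[0],px[1],1.0]); return p,d/np.linalg.norm(d)
                    ~^~~~~~~~~~~~~~~~~
ValueError: matmul: Input operand 1 has a mismatch in its core dimension 0, with gufunc signature (n?,k),(k,m?)->(n?,m?) (size 3 is different from 4)
```

View pics/t0.png

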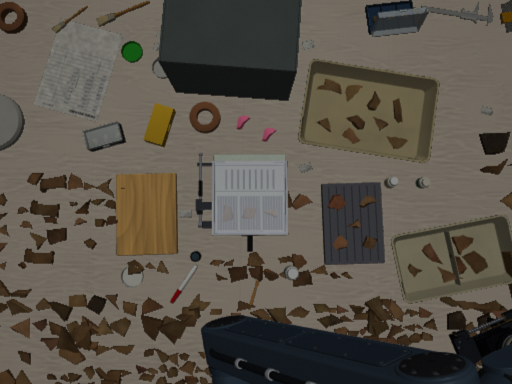

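View pics/s0.png

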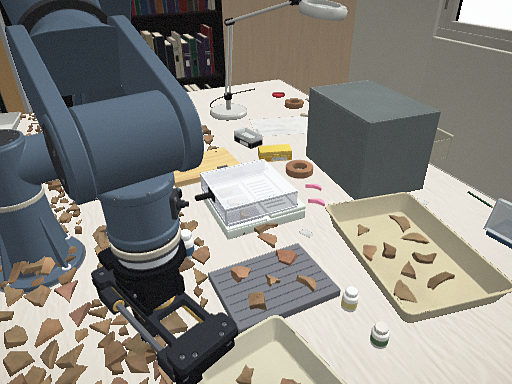

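Top: box at (250,195), lug (250,243), rod left (200,175), draining board (352,222) with five sherds, wooden board (147,213), loupe (196,256), glue (291,272); tray sherds at the right and pink pieces (243,121),(269,132) are look-alikes. The calibration "rotation" is a quaternion, so I'll fix that.

```bash
sed -i 's/np.array(c\["rotation"\],float)/Rotation.from_quat(c["rotation"]).as_matrix()/; 1a from scipy.spatial.transform import Rotation' h.py; sed -i '2d' a.py; sed -i '1a snap("top","t1.png",(180,140,400,275),3.6)' a.py; python3 a.py
```

```text
top [ 492.   -3. 1327.] 423.0 [[0.02, -0.997, 0.079], [-1.0, -0.021, -0.012], [0.013, -0.079, -0.997]]
side [ 224. -913.  667.] 390.0 [[0.923, -0.212, 0.32], [-0.383, -0.469, 0.796], [-0.019, -0.857, -0.514]]
airing_box [[], [([246.9, 207.5], 0.79)]] None
hinge [[([248.2, 163.9], 0.63)], [([279.8, 189.9], 0.9)]] (array([683.,   9.,  41.]), np.float64(3.7))
lug [[([249.1, 242.1], 0.81)], []] None
rod_pivot [[([199.8, 225.2], 0.68)], [([206.4, 178.6], 0.78)]] (array([492., 150.,  53.]), np.float64(2.3))
rod_grip [[([199.0, 185.9], 0.44), ([339.5, 242.7], 0.38)], [([284.2, 260.9], 0.39)]] (array([ 716.,  180., -397.]), np.float64(145.8))
rod_tip [[([198.4, 156.2], 0.7)], [([188.1, 253.1], 0.6)]] (array([ 579.,  202., -249.]), np.float64(335.6))
socket [[([196.9, 204.5], 0.89)], [([202.1, 192.7], 0.53)]] (array([519., 178., -18.]), np.float64(74.8))
wet_board [[([352.3, 223.4], 0.55)], [([272.0, 283.9], 0.8), ([186.4, 255.6], 0.61)]] (array([ 506., -319.,   13.]), np.float64(0.3))
dry_board [[([148.3, 212.7], 0.9), ([249.0, 164.9], 0.73)], [([199.9, 165.3], 0.66)]] (array([521., 316.,  1
[... 1395 characters left out ...]
[-1.35650700e+00,  5.27512564e-01,  1.43269719e+00, -1.17236379e-05,
        1.18138367e+00, -1.78468597e-01]), 'dq': array([-1.18410992e-03,  1.49125006e-03, -1.27673501e-03,  1.45792453e-03,
       -1.10354371e-05, -5.09973270e-04]), 'effort': array([-3.47100231e-04, -4.40000618e+01, -1.76980036e+01,  6.33661472e-02,
        5.05020213e-02, -1.50002847e-05]), 'position': array([ 239.24957466, -577.37579504,  221.34156619]), 'tcp_rot': array([ 9.80779106e-01,  1.95121358e-01, -5.42902483e-06, -2.90210271e-07]), 'wrist_force': array([-0.23344907, -0.12893007,  0.12948262]), 'wrist_torque': array([ 0.00395235,  0.02850782, -0.01675254]), 'gripper_force': 0.0, 'grip_width': 1.0009958195583317}
```

View pics/t1.png

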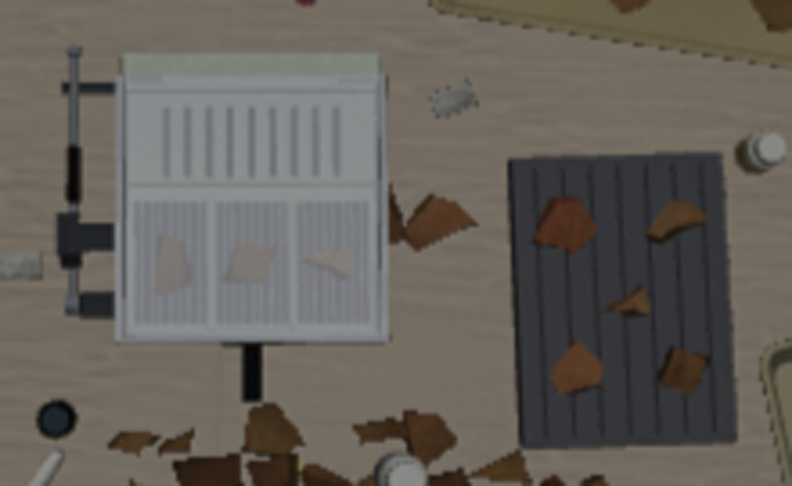

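The look-alikes are the pink pieces at (243,121) and (269,132), the tray sherds on the right, and the loose sherds in front of and beside the box. I choose the five on the grey board (wet d (337,202), c (368,201), e (355,224), a (340,242), b (370,243)) and the three under the hood. The crop confirms this. Next is the box pose fit.

```bash
cat >> h.py <<'E'
from scipy.optimize import least_squares
import json,os
def boxw(b,P):
    x,y,t=b; c,s=np.cos(t),np.sin(t); P=np.asarray(P,float); return np.array([x+c*P[0]-s*P[1],y+s*P[0]+c*P[1],P[2]])
def hoodp(th,x,z):  # box-frame point of hood-frame point
    c,s=np.cos(th),np.sin(th); return [100+x*c+z*s,0,50-x*s+z*c]
def plan(target,yaw=None):
    """print tool-frame shift and z-turn to reach world TCP target with closing line at yaw (tool down)"""
    s=sense(); R=Rotation.from_quat(s["tcp_rot"]).as_matrix(); p=s["position"]
    w=0
    if yaw is not None:
        cur=np.arctan2(R[1,1],R[0,1]); d=(yaw-cur+np.pi/2)%np.pi-np.pi/2
        w=-d
    R2=R@Rotation.from_rotvec([0,0,w]).as_matrix()
    o=R2.T@(np.asarray(target)-p)
    print("t",round(s["time_s"],1),"pos",p.round(1),"turn z",round(w,3),"q6",s["qpos"][5].round(2),"then shift",o.round(1),"F",s["wrist_force"].round(1),"grip",round(s["grip_width"]*87,1),s["gripper_force"])
    return R2
E
cat > b.py <<'E'
from h import *
C=lambda u,v:(180+u/3.6,140+v/3.6)
pts=[("top",C(72,303),(-85,151,40)),("top",C(74,50),(130,151,40)),("top",C(252,400),(-165,0,85)),
("top",C(116,343),(-115,108.5,100)),("top",C(389,340),(-115,-108.5,100)),("side",(279.8,189.9),(100,0,50)),("side",(206.4,178.6),(-85,151,40))]
f=lambda b:np.concatenate([proj(n,boxw(b,P))-q for n,q,P in pts])
r=least_squares(f,[583,9,0],x_scale=[10,10,.1],loss="soft_l1"); b=r.x
print(b, f(b).round(1).tolist())
json.dump(b.tolist(),open("box.json","w"))
for nm,P in dict(lug=hoodp(0,-242,35),lugopen=hoodp(1.55,-242,35),lug125=hoodp(1.25,-242,35),rg=(25,151,40)).items(): print(nm,boxw(b,P).round(1))
for nm,(u,v) in dict(bay0=(170,264),bay1=(251,264),bay2=(332,264)).items():
    w=atz("top",C(u,v),30); c,s=np.cos(b[2]),np.sin(b[2]); d=w[:2]-b[:2]; print(nm,w.round(0),(c*d[0]+s*d[1]).round(0),(-s*d[0]+c*d[1]).round(0))
for q in [(510,160),(720,153),(735,440),(522,447)]: print(atz("top",C(*q),22).round(0))
for q in [(291,272),(196,256)]: print(atz("top",q,30).round(0))
L=boxw(b,hoodp(0,-242,35)); plan(L+[0,0,90],b[2]+np.pi/2)
E
python3 b.py
```

```text
[5.81676288e+02 1.69858115e+00 2.25716738e-02] [0.2, 0.1, 0.2, 0.2, -0.0, 0.5, 0.1, -0.7, -0.6, -0.0, -0.2, -1.7, 0.4, 3.2]
lug [439.7  -1.5  85. ]
lugopen [711.6   4.6 292.7]
lug125 [638.6   3.  290.7]
rg [603.3 153.2  40. ]
bay0 [528.  70.  30.] -52.0 70.0
bay1 [530.   1.  30.] -52.0 1.0
bay2 [531. -68.  30.] -52.0 -68.0
[ 624. -220.   22.]
[ 634. -402.   22.]
[ 389. -415.   22.]
[ 379. -233.   22.]
[ 354. -128.   30.]
[397. 162.  30.]
t 2.0 pos [ 239.2 -577.4  221.3] turn z 0.37 q6 -0.18 then shift [ 213.4 -571.2   46.3] F [-0.2 -0.1  0.1] grip 87.1 0.0
```

Emit:
move_arm --offset '[[0, 0, 0], [0, 0, 0], [0, 0, 0], [15, -40, 0], [15, -40, 0]]' --rot '[[0, 0, 0.123], [0, 0, 0.123], [0, 0, 0.124], [0, 0, 0], [0, 0, 0]]' --grip '[50, 50, 50, 50, 50]'

```text
time_s: 2.5
position: [267.3, -496.7, 221.1]
tcp_rot: [1.0, 0.01, 0.0, 0.0]
wrist_force: [1.8, 0.7, 0.2]
grip_width: 0.639
gripper_force: 0.0
```

Emit:
move_arm --offset '[[15, -40, 0], [15, -40, 0], [15, -40, 0], [15, -40, 0], [15, -40, 0]]' --rot '[[0, 0, 0], [0, 0, 0], [0, 0, 0], [0, 0, 0], [0, 0, 0]]' --grip '[50, 50, 50, 50, 50]'

```text
time_s: 3.0
position: [338.2, -293.6, 221.6]
tcp_rot: [1.0, 0.011, 0.0, 0.0]
wrist_force: [1.1, -1.7, 0.3]
grip_width: 0.574
gripper_force: 0.0
```

Emit:
move_arm --offset '[[15, -40, 0], [15, -40, 0], [15, -40, 0], [15, -40, 0], [15, -40, 0]]' --rot '[[0, 0, 0], [0, 0, 0], [0, 0, 0], [0, 0, 0], [0, 0, 0]]' --grip '[50, 50, 50, 50, 50]'

```text
time_s: 3.5
position: [408.8, -91.9, 221.7]
tcp_rot: [1.0, 0.011, 0.001, 0.0]
wrist_force: [1.4, -1.2, -0.3]
grip_width: 0.575
gripper_force: 0.0
```

```bash
cat > p.py <<'E'
import sys; from h import *
b=json.load(open("box.json")); a=sys.argv[1:]
# usage: p.py lug THETA dz | pt x y z yaw(box-relative) | bx x y z yaw
if a[0]=="lug": t=boxw(b,hoodp(float(a[1]),-242,35))+[0,0,3+float(a[2])]; y=b[2]+np.pi/2
elif a[0]=="bx": t=boxw(b,[float(v) for v in a[1:4]]); y=b[2]+float(a[4])
else: t=[float(v) for v in a[1:4]]; y=float(a[4])
plan(t,y)
E
python3 p.py lug 0 0
```

```text
t 3.5 pos [408.8 -91.9 221.7] turn z -0.0 q6 1.06 then shift [ 32.8 -89.7 133.7] F [ 1.4 -1.2 -0.3] grip 50.0 0.0
```

Emit:
move_arm --offset '[[11, -30, 0], [11, -30, 0], [11, -29, 0], [0, 0, 40], [0, 0, 40]]' --rot '[[0, 0, 0], [0, 0, 0], [0, 0, 0], [0, 0, 0], [0, 0, 0]]' --grip '[50, 50, 50, 50, 50]'

```text
time_s: 4.0
position: [441.3, -3.0, 141.8]
tcp_rot: [1.0, 0.013, 0.003, 0.001]
wrist_force: [-0.8, 0.0, -0.9]
grip_width: 0.574
gripper_force: 0.0
```

Emit:
move_arm --offset '[[0, 0, 20], [0, 0, 0]]' --rot '[[0, 0, 0], [0, 0, 0]]' --grip '[50, 50]'

```text
time_s: 4.2
position: [437.4, -3.0, 119.3]
tcp_rot: [1.0, 0.012, -0.003, -0.001]
wrist_force: [-0.3, 0.8, 0.5]
grip_width: 0.576
gripper_force: 0.0
```

```bash
python3 - <<'E'
from h import *
a=grab_frame("top")[:,:,::-1][190:290,190:310]; b=grab_frame("side")[:,:,::-1][130:230,140:260]
cv2.imwrite("pics/l1.png",cv2.resize(np.hstack([a,b]),None,fx=3.3,fy=3.3,interpolation=2))
E
python3 p.py lug 0 0
```

```text
t 4.3 pos [439.6  -3.8 121.6] turn z 0.0 q6 1.28 then shift [ 0.2 -2.3 33.6] F [-0.   0.5 -0. ] grip 49.7 0.0
```

View pics/l1.png

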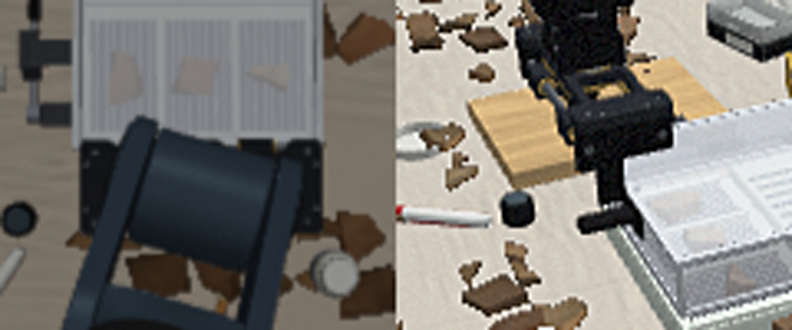

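The side panel shows the finger right above the lug (612,215). I'll descend and grip.

Emit:
move_arm --offset '[[0, -2, 17], [0, 0, 17], [0, 0, 0], [0, 0, 0], [0, 0, 0]]' --rot '[[0, 0, 0], [0, 0, 0], [0, 0, 0], [0, 0, 0], [0, 0, 0]]' --grip '[50, 50, 50, 5, 5]' --squeeze 18

```text
time_s: 4.8
position: [440.3, -2.0, 88.6]
tcp_rot: [1.0, 0.011, 0.001, 0.0]
wrist_force: [0.2, -0.1, 0.2]
grip_width: 0.468
gripper_force: 0.0
```

Emit:
move_arm --offset '[[0, 0, 0], [0, 0, 0], [0, 0, 0], [0, 0, 0], [0, 0, 0]]' --rot '[[0, 0, 0], [0, 0, 0], [0, 0, 0], [0, 0, 0], [0, 0, 0]]' --grip '[5, 5, 5, 5, 5]'

```text
time_s: 5.3
position: [439.3, -0.4, 87.7]
tcp_rot: [1.0, 0.01, 0.0, -0.001]
wrist_force: [0.5, 6.5, 3.0]
grip_width: 0.179
gripper_force: 18.0
```

Run:
```python
from h import *
b=json.load(open("box.json")); s=sense(); print(s["position"],s["grip_width"]*87,s["gripper_force"],s["wrist_force"])
R=Rotation.from_quat(s["tcp_rot"]).as_matrix()
P=[boxw(b,hoodp(t,-242,35)) for t in np.linspace(0,1.55,16)]
for p,q in zip(P,P[1:]): print((R.T@(q-p)).round(1).tolist())
```

```text
[ 4.39275560e+02 -4.02698714e-01  8.76580433e+01] 15.611477842645838 17.993461936712265 [0.48202735 6.51511388 2.9751994 ]
[4.9, -0.1, -24.8]
[7.4, -0.1, -24.1]
[9.9, -0.1, -23.2]
[12.2, -0.1, -22.1]
[14.5, -0.1, -20.7]
[16.5, -0.1, -19.1]
[18.4, -0.1, -17.3]
[20.1, -0.1, -15.3]
[21.6, -0.1, -13.2]
[22.8, -0.1, -10.9]
[23.8, -0.1, -8.5]
[24.5, -0.1, -6.0]
[25.0, -0.0, -3.4]
[25.2, -0.0, -0.8]
[25.2, -0.0, 1.8]
```

Emit:
move_arm --offset '[[2.5, 0, -12.5], [2.5, 0, -12.5], [3.7, 0, -12], [3.7, 0, -12], [5, 0, -11.6]]' --rot '[[0, 0, 0], [0, 0, 0], [0, 0, 0], [0, 0, 0], [0, 0, 0]]' --grip '[5, 5, 5, 5, 5]'

```text
time_s: 5.8
position: [456.8, 0.0, 147.9]
tcp_rot: [1.0, 0.011, 0.0, -0.001]
wrist_force: [4.4, 4.9, -6.8]
grip_width: 0.172
gripper_force: 18.0
```

Emit:
move_arm --offset '[[5, 0, -11.6], [6, 0, -11], [6, 0, -11], [7.3, 0, -10.3], [7.3, 0, -10.3]]' --rot '[[0, 0, 0], [0, 0, 0], [0, 0, 0], [0, 0, 0], [0, 0, 0]]' --grip '[5, 5, 5, 5, 5]'

```text
time_s: 6.3
position: [488.3, 0.8, 201.7]
tcp_rot: [1.0, 0.011, -0.0, -0.001]
wrist_force: [3.5, 3.1, -8.1]
grip_width: 0.17
gripper_force: 18.0
```

```bash
python3 p.py lug 0.5167 0
```

```text
t 6.3 pos [488.3   0.8 201.7] turn z -0.001 q6 1.32 then shift [ 0.2  1.2 -1.3] F [ 3.5  3.1 -8.1] grip 14.8 17.994089126586914
```

Tracking the arc well.

Emit:
move_arm --offset '[[8.3, 0.5, -9.8], [8.3, 0.5, -9.8], [9.2, 0, -8.6], [9.2, 0, -8.6], [10, 0, -7.7]]' --rot '[[0, 0, 0], [0, 0, 0], [0, 0, 0], [0, 0, 0], [0, 0, 0]]' --grip '[5, 5, 5, 5, 5]'

```text
time_s: 6.8
position: [531.5, 1.8, 245.3]
tcp_rot: [1.0, 0.011, -0.002, -0.002]
wrist_force: [0.6, 4.5, -5.0]
grip_width: 0.171
gripper_force: 18.0
```

Emit:
move_arm --offset '[[10, 0, -7.7], [10.8, 0, -6.6], [10.8, 0, -6.6], [11.4, 0, -5.5], [11.4, 0, -5.5]]' --rot '[[0, 0, 0], [0, 0, 0], [0, 0, 0], [0, 0, 0], [0, 0, 0]]' --grip '[5, 5, 5, 5, 5]'

```text
time_s: 7.3
position: [585.1, 3.1, 277.6]
tcp_rot: [1.0, 0.012, -0.004, -0.002]
wrist_force: [-1.4, 4.8, -1.5]
grip_width: 0.164
gripper_force: 18.0
```

Emit:
move_arm --offset '[[11.9, 0, -4.2], [11.9, 0, -4.2], [12.2, 0, -3], [12.2, 0, -3], [12.5, 0, -1.7]]' --rot '[[0, 0, 0], [0, 0, 0], [0, 0, 0], [0, 0, 0], [0, 0, 0]]' --grip '[5, 5, 5, 5, 5]'

```text
time_s: 7.8
position: [647.1, 4.5, 295.8]
tcp_rot: [1.0, 0.012, -0.001, -0.002]
wrist_force: [-3.6, 4.0, 7.1]
grip_width: 0.168
gripper_force: 18.0
```

```bash
python3 p.py lug 1.55 0
```

```text
t 7.8 pos [647.1   4.5 295.8] turn z 0.001 q6 1.38 then shift [64.5  1.4 -0.1] F [-3.6  4.   7.1] grip 14.6 17.99149990081787
```

Emit:
move_arm --offset '[[12.5, 0.3, -1.2], [12.6, 0.3, -0.3], [12.6, 0.3, -0.3], [12.6, 0, 0.9], [11, 0, 0.8]]' --rot '[[0, 0, 0], [0, 0, 0], [0, 0, 0], [0, 0, 0], [0, 0, 0]]' --grip '[5, 5, 5, 5, 5]'

```text
time_s: 8.3
position: [710.7, 6.0, 297.8]
tcp_rot: [1.0, 0.012, 0.002, -0.003]
wrist_force: [-0.4, 6.2, 10.1]
grip_width: 0.166
gripper_force: 18.0
```

```bash
python3 p.py lug 1.55 0
```

```text
t 8.3 pos [710.7   6.  297.8] turn z 0.002 q6 1.39 then shift [0.9 1.4 2.1] F [-0.4  6.2 10.1] grip 14.4 18.011642396450043
```

Emit:
move_arm --offset '[[0, 1, 0], [0, 0, 0], [0, 0, 0], [0, 0, -30], [0, 0, -35]]' --rot '[[0, 0, 0], [0, 0, 0], [0, 0, 0], [0, 0, 0], [0, 0, 0]]' --grip '[40, 40, 40, 40, 40]'

```text
time_s: 8.8
position: [707.9, 1.0, 357.2]
tcp_rot: [1.0, 0.011, -0.004, -0.0]
wrist_force: [1.7, 0.3, 0.7]
grip_width: 0.446
gripper_force: 0.0
```

Emit:
move_arm --offset '[[-20, -30, -10], [-20, -30, 0], [-20, -30, 0], [-24, -30, 0], [-24, -26, 0]]' --rot '[[0, 0, 0], [0, 0, 0], [0, 0, 0], [0, 0, 0], [0, 0, 0]]' --grip '[32, 32, 32, 32, 32]'

```text
time_s: 9.3
position: [596.7, 145.6, 369.0]
tcp_rot: [1.0, 0.011, -0.001, 0.0]
wrist_force: [0.6, 0.1, 0.0]
grip_width: 0.369
gripper_force: 0.0
```

```bash
python3 p.py bx 25 151 43 1.5708
python3 - <<'E'
from h import *
b=json.load(open("box.json"))
a=grab_frame("top")[:,:,::-1][100:290,150:310]; c=grab_frame("side")[:,:,::-1][50:240,130:330]
cv2.imwrite("pics/l2.png",cv2.resize(np.hstack([a,c]),None,fx=2.2,fy=2.2,interpolation=2))
for n,l in (("top","rod_grip"),("top","rod_tip"),("top","socket"),("top","rod_pivot")):
    print(l,[(np.round(r["position"],1),round(r["p"],2)) for r in landmark_of(n,l)[:2]])
print(proj("top",boxw(b,[25,151,40])),proj("top",boxw(b,hoodp(1.55,-130,20)+np.array([0,151,0]))))
E
```

```text
t 9.3 pos [596.7 145.6 369. ] turn z -0.0 q6 1.61 then shift [  7.2  -7.7 326. ] F [0.6 0.1 0. ] grip 32.1 0.0
rod_grip [(array([198.6, 187.1]), 0.49), (array([352.1, 223.1]), 0.23)]
rod_tip [(array([273.7, 211.5]), 0.65)]
socket [(array([195. , 154.1]), 0.87)]
rod_pivot [(array([198.3, 224.3]), 0.67), (array([147.1, 213.9]), 0.64)]
[200.48640999 188.13916907] [194.68119641 150.03631652]
```

View pics/l2.png

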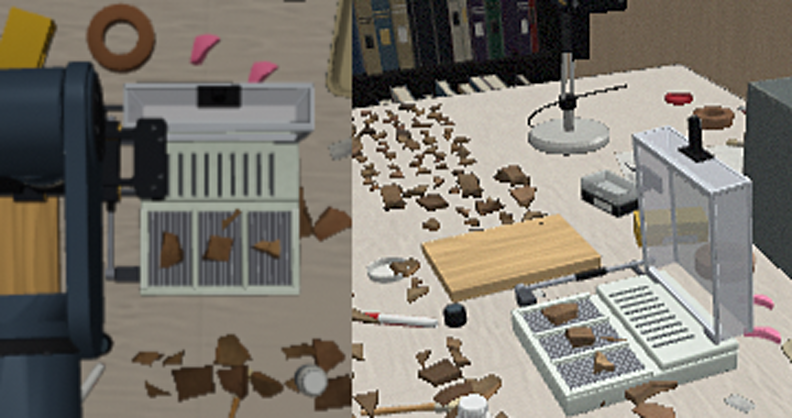

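The hood stands open by itself. The rod sleeve is at side panel (590,272), and the bays hold three dry sherds. I'll descend to the sleeve.

Emit:
move_arm --offset '[[3.5, -4, 30], [3.5, -3.5, 50], [0, 0, 50], [0, 0, 50], [0, 0, 50]]' --rot '[[0, 0, 0], [0, 0, 0], [0, 0, 0], [0, 0, 0], [0, 0, 0]]' --grip '[32, 32, 32, 32, 32]'

```text
time_s: 10.1
position: [606.2, 151.2, 137.8]
tcp_rot: [1.0, 0.01, 0.0, 0.0]
wrist_force: [0.6, -0.4, -0.8]
grip_width: 0.373
gripper_force: 0.0
```

Emit:
move_arm --offset '[[0, 0, 30], [0, 0, 0]]' --rot '[[0, 0, 0], [0, 0, 0]]' --grip '[32, 32]'

```text
time_s: 10.3
position: [601.9, 150.9, 104.3]
tcp_rot: [1.0, 0.01, -0.006, 0.001]
wrist_force: [-1.6, 0.4, -0.6]
grip_width: 0.367
gripper_force: 0.0
```

```bash
python3 p.py bx 25 151 43 1.5708
python3 - <<'E'
from h import *
cv2.imwrite("pics/l3.png",cv2.resize(grab_frame("side")[:,:,::-1][100:220,150:290],None,fx=4,fy=4,interpolation=2))
b=json.load(open("box.json"));print(proj("side",boxw(b,[25,151,40])), proj("side",boxw(b,[-85,151,40])))
E
```

```text
t 10.3 pos [601.9 150.9 104.3] turn z -0.002 q6 1.62 then shift [ 2.1 -2.3 61.3] F [-1.6  0.4 -0.6] grip 31.9 0.0
[238.45934756 174.62809836] [206.79721891 181.84840883]
```

View pics/l3.png

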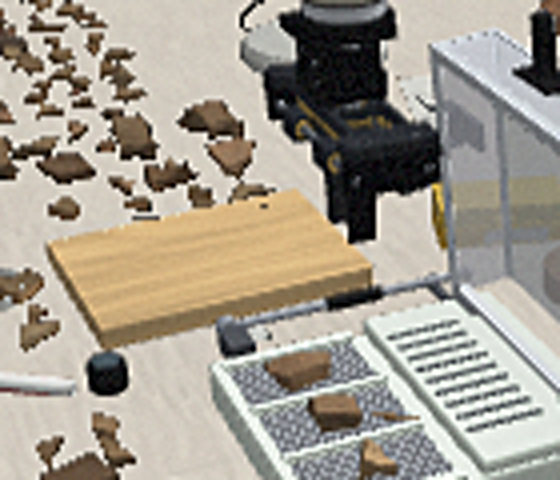

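The finger is right above the sleeve. There is a thin sliver in the middle bay at (390,415), which doesn't matter. I'll descend, close and swing.

Emit:
move_arm --offset '[[2, -2, 31], [0, 0, 30], [0, 0, 0], [0, 0, 0], [0, 0, 0]]' --rot '[[0, 0, 0], [0, 0, 0], [0, 0, 0], [0, 0, 0], [0, 0, 0]]' --grip '[32, 32, 32, 3, 3]' --squeeze 15

```text
time_s: 10.85
position: [609.4, 154.8, 51.7]
tcp_rot: [1.0, 0.011, 0.003, -0.0]
wrist_force: [-0.3, 0.3, 0.5]
grip_width: 0.262
gripper_force: 0.0
```

Emit:
move_arm --offset '[[0, 0, 0], [0, 0, 0], [0, 0, 0]]' --rot '[[0, 0, 0], [0, 0, 0], [0, 0, 0]]' --grip '[3, 3, 3]'

```text
time_s: 11.15
position: [607.5, 154.9, 49.9]
tcp_rot: [1.0, 0.011, 0.001, -0.0]
wrist_force: [-0.9, -1.1, 0.4]
grip_width: 0.056
gripper_force: 0.0
```

```bash
python3 p.py bx 25 151 43 1.5708
python3 - <<'E'
from h import *
b=json.load(open("box.json")); R=Rotation.from_quat(sense()["tcp_rot"]).as_matrix()
P=[boxw(b,[-85+110*np.cos(t),151,40+110*np.sin(t)]) for t in np.linspace(0,.74,9)]
for p,q in zip(P,P[1:]): print((R.T@(q-p)).round(1).tolist())
E
```

```text
t 11.2 pos [607.5 154.9  49.9] turn z 0.0 q6 1.62 then shift [-4.3  1.5  6.9] F [-0.9 -1.1  0.4] grip 4.9 0.0
[-0.5, -0.0, -10.2]
[-1.4, -0.0, -10.1]
[-2.3, -0.0, -9.9]
[-3.2, -0.0, -9.6]
[-4.1, -0.0, -9.3]
[-4.9, -0.0, -8.9]
[-5.7, -0.0, -8.4]
[-6.5, -0.0, -7.8]
```

```bash
python3 - <<'E'
from h import *
a=grab_frame("top")[:,:,::-1][140:250,170:280]; c=grab_frame("side")[:,:,::-1][120:230,180:290]
cv2.imwrite("pics/l4.png",cv2.resize(np.hstack([a,c]),None,fx=3.6,fy=3.6,interpolation=2))
E
python3 p.py bx 25 151 43 1.5708
```

```text
t 11.2 pos [607.2 154.8  49.4] turn z 0.0 q6 1.62 then shift [-4.   1.5  6.4] F [0.1 0.2 0.1] grip 3.9 0.0
```

View pics/l4.png

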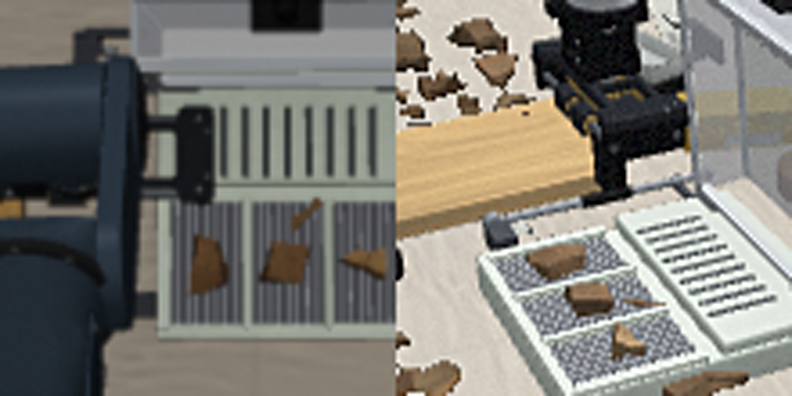

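Run:
```python
from h import *
p=sense()["position"]; print(p, "tip",proj("side",p-[0,0,22]),"tcp",proj("side",p))
c=grab_frame("side")[:,:,::-1][150:195,205:265]
cv2.imwrite("pics/l5.png",cv2.resize(c,None,fx=10,fy=10,interpolation=2))
```

```text
[607.17690679 154.8389071   49.39315668] tip [239.52512405 177.480951  ] tcp [239.28665512 171.6913422 ]
```

View pics/l5.png

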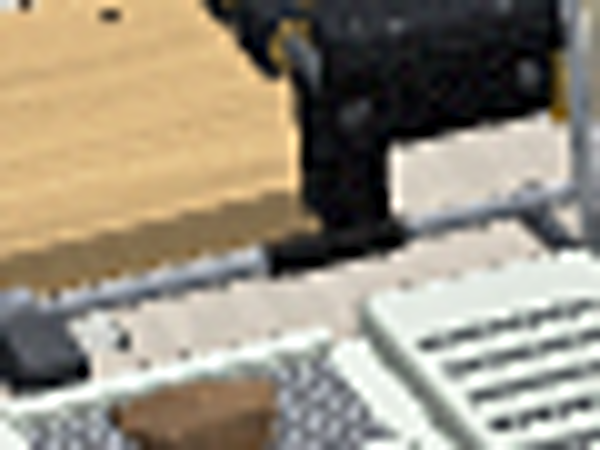

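Run:
```python
from h import *
for t,s in (((199.0,185.9),(238.7,174.5)),((198.6,187.1),(238.6,174.8)),((200.5,187.5),(238.6,174.8))):
    print(tri(t,s))
p=sense()["position"]
for y in (125,135,145,155): print(y,[ (proj("side",[603,y,z]).round(1).tolist()) for z in (40,46,52)])
print(proj("top",p+[0,0,60]),proj("top",boxw(json.load(open("box.json")),hoodp(1.55,-242,35))), [ (r["position"],r["p"]) for r in boxes_of("top","lug")[:2]])
```

```text
(array([608.37480168, 159.01711921,  36.6070557 ]), np.float64(4.115896296717223))
(array([606.4150229 , 159.75942247,  35.3479791 ]), np.float64(0.6708969380121999))
(array([604.6277633 , 153.59460079,  38.92303789]), np.float64(1.4438038204216155))
125 [[241.5, 178.5], [241.4, 176.9], [241.3, 175.3]]
135 [[240.4, 177.1], [240.3, 175.5], [240.2, 173.9]]
145 [[239.3, 175.7], [239.2, 174.2], [239.1, 172.6]]
155 [[238.2, 174.4], [238.1, 172.8], [238.1, 171.2]]
[197.12898879 184.69536872] [249.7051672  136.92284316] [([249.7, 147.9], 0.94), ([273.4, 210.9], 0.71)]
```

Emit:
move_arm --offset '[[0, 0, -40], [-4, 1, 0], [0, 0, 0], [0, 0, 20], [0, 0, 15]]' --rot '[[0, 0, 0], [0, 0, 0], [0, 0, 0], [0, 0, 0], [0, 0, 0]]' --grip '[3, 34, 34, 34, 34]'

```text
time_s: 11.85
position: [602.2, 153.6, 52.6]
tcp_rot: [1.0, 0.011, -0.001, 0.0]
wrist_force: [-0.6, -0.4, -0.1]
grip_width: 0.315
gripper_force: 0.0
```

Emit:
move_arm --offset '[[0, 0, 8], [0, 0, 5], [0, 0, 0], [0, 0, 0]]' --rot '[[0, 0, 0], [0, 0, 0], [0, 0, 0], [0, 0, 0]]' --grip '[34, 34, 34, 34]'

```text
time_s: 12.25
position: [603.3, 153.7, 41.0]
tcp_rot: [1.0, 0.011, 0.0, -0.0]
wrist_force: [-0.7, -0.8, 0.4]
grip_width: 0.391
gripper_force: 0.0
```

```bash
python3 p.py bx 25 151 43 1.5708
```

```text
t 12.2 pos [603.3 153.7  41. ] turn z 0.0 q6 1.62 then shift [-0.1  0.5 -2. ] F [-0.7 -0.8  0.4] grip 34.0 0.0
```

Emit:
move_arm --offset '[[0, 0, 0], [0, 0, 0], [0, 0, 0], [0, 0, 0], [0, 0, 0]]' --rot '[[0, 0, 0], [0, 0, 0], [0, 0, 0], [0, 0, 0], [0, 0, 0]]' --grip '[3, 3, 3, 3, 3]'

```text
time_s: 12.75
position: [603.3, 154.6, 41.3]
tcp_rot: [1.0, 0.011, 0.0, -0.001]
wrist_force: [0.6, 3.2, 1.2]
grip_width: 0.117
gripper_force: 15.0
```

```bash
python3 p.py bx 25 151 43 1.5708;  python3 - <<'E'
from h import *
c=grab_frame("side")[:,:,::-1][150:195,205:265]
d=grab_frame("top")[:,:,::-1][150:195,170:230]
cv2.imwrite("pics/l6.png",cv2.resize(np.hstack([c,d]),None,fx=6.5,fy=6.5,interpolation=2))
E
```

```text
t 12.8 pos [603.3 154.6  41.3] turn z -0.0 q6 1.62 then shift [-0.   1.4 -1.7] F [0.6 3.2 1.2] grip 10.2 15.000746101140976
```

Gripped at 10.2 mm. I'll swing the rod up to about 0.74.

Emit:
move_arm --offset '[[-0.5, 0, -10.2], [-1.4, 0, -10], [-2.3, 0, -10], [-3.2, 0, -9.6], [-4.1, 0, -9.3]]' --rot '[[0, 0, 0], [0, 0, 0], [0, 0, 0], [0, 0, 0], [0, 0, 0]]' --grip '[3, 3, 3, 3, 3]'

```text
time_s: 13.35
position: [590.5, 154.2, 90.3]
tcp_rot: [1.0, 0.011, -0.001, -0.001]
wrist_force: [-0.3, 3.9, -2.4]
grip_width: 0.118
gripper_force: 15.0
```

Emit:
move_arm --offset '[[-5, 0, -9], [-5.7, 0, -8.4], [-6.5, 0, -7.8], [0, 0, 0], [0, 0, 0]]' --rot '[[0, 0, 0], [0, 0, 0], [0, 0, 0], [0, 0, 0], [0, 0, 0]]' --grip '[3, 3, 3, 3, 3]'

```text
time_s: 13.85
position: [573.4, 153.7, 115.5]
tcp_rot: [1.0, 0.011, -0.001, -0.001]
wrist_force: [-0.2, 5.5, -1.2]
grip_width: 0.116
gripper_force: 15.0
```

```bash
python3 p.py bx -3.8 151 117 1.5708;  python3 - <<'E'
from h import *
b=json.load(open("box.json")); p=sense()["position"]; c,s=np.cos(b[2]),np.sin(b[2]); d=p[:2]-b[:2]; bx=c*d[0]+s*d[1]
print(bx, "angle",np.arctan2(p[2]-3-40,bx+85), np.hypot(p[2]-43,bx+85))
E
```

```text
t 13.8 pos [573.4 153.7 115.5] turn z 0.0 q6 1.62 then shift [ 1.1  1.2 -1.5] F [-0.2  5.5 -1.2] grip 10.1 14.999810457229614
-4.892559850940678 angle 0.7354481657205091 108.02991721588762
```

Emit:
move_arm --offset '[[0, 1, 0], [0, 0, 0], [0, 0, -40], [0, 0, -50], [0, 0, -50]]' --rot '[[0, 0, 0], [0, 0, 0], [0, 0, 0], [0, 0, 0], [0, 0, 0]]' --grip '[34, 34, 34, 34, 34]'

```text
time_s: 14.35
position: [574.1, 150.6, 256.4]
tcp_rot: [1.0, 0.011, -0.001, 0.001]
wrist_force: [0.2, 0.8, -0.3]
grip_width: 0.376
gripper_force: 0.0
```

Emit:
move_arm --offset '[[0, 0, -50], [0, 0, -50], [27, 30, -10], [27, 30, 0], [27, 30, 0]]' --rot '[[0, 0, 0], [0, 0, 0], [0, 0, 0], [0, 0, 0], [0, 0, 0]]' --grip '[45, 45, 45, 45, 45]'

```text
time_s: 14.85
position: [658.3, 61.8, 367.0]
tcp_rot: [1.0, 0.011, 0.001, 0.001]
wrist_force: [0.9, 1.1, -0.1]
grip_width: 0.518
gripper_force: 0.0
```

Emit:
move_arm --offset '[[27, 30, 0], [27, 25, 0], [0, 0, 0]]' --rot '[[0, 0, 0], [0, 0, 0], [0, 0, 0]]' --grip '[45, 45, 45]'

```text
time_s: 15.15
position: [715.2, 4.2, 363.6]
tcp_rot: [1.0, 0.008, 0.0, 0.002]
wrist_force: [0.3, -0.3, -1.1]
grip_width: 0.523
gripper_force: 0.0
```

```bash
python3 p.py lug 1.55 0;  python3 - <<'E'
from h import *
b=json.load(open("box.json"))
c=grab_frame("side")[:,:,::-1][80:230,180:320]
cv2.imwrite("pics/l7.png",cv2.resize(c,None,fx=4,fy=4,interpolation=2))
for th in (1.4,1.5,1.55): print(th,proj("side",boxw(b,hoodp(th,-265,35))),proj("side",boxw(b,hoodp(th,-130,20)+np.array([0,151,0]))))
for t in (.67,.74,.8): print(t,proj("side",boxw(b,[-85+215*np.cos(t),151,40+215*np.sin(t)])))
for l in ("lug","rod_tip","socket"): print(l,[(np.round(r["position"],1),round(r["p"],2)) for r in landmark_of("side",l)[:2]])
E
```

```text
t 15.2 pos [715.2   4.2 363.6] turn z -0.006 q6 1.41 then shift [-3.6 -0.8 67.9] F [ 0.3 -0.3 -1.1] grip 45.5 0.0
1.4 [277.7715092  104.29786793] [257.89388408 131.03591702]
1.5 [286.52788896 102.9224147 ] [261.62825869 130.44577907]
1.55 [290.82376908 102.60083163] [263.47661686 130.29713516]
0.67 [253.90299821 134.13950687]
0.74 [251.02876764 131.32297479]
0.8 [248.35396314 129.07644614]
lug [(array([280.5, 109.7]), 0.55), (array([231.9, 203.1]), 0.18)]
rod_tip [(array([251.3, 135. ]), 0.46)]
socket [(array([261.5, 126.5]), 0.96), (array([234.4, 204.9]), 0.58)]
```

View pics/l7.png

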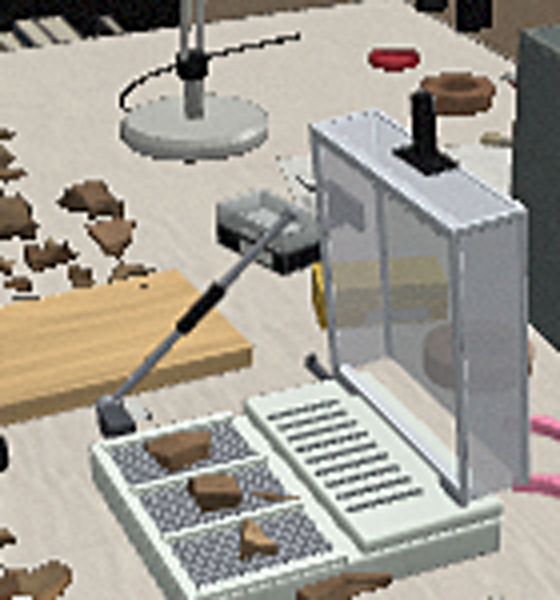

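The hood is at about 1.5 and the rod at about 0.73, with its tip at (252,133). I'll regrip the lug, push back a little, then lower.

Emit:
move_arm --offset '[[-12, -1, 20], [0, 0, 25], [0, 0, 22], [0, 0, 0], [0, 0, 0]]' --rot '[[0, 0, 0], [0, 0, 0], [0, 0, 0], [0, 0, 0], [0, 0, 0]]' --grip '[45, 45, 45, 45, 5]' --squeeze 18

```text
time_s: 15.85
position: [700.2, 11.8, 299.1]
tcp_rot: [1.0, 0.012, 0.0, 0.0]
wrist_force: [-0.2, 0.8, 1.9]
grip_width: 0.483
gripper_force: 0.0
```

Emit:
move_arm --offset '[[0, 0, 0], [0, 0, 0], [0, 0, 0], [4, 0, 0], [4, 0, 0]]' --rot '[[0, 0, 0], [0, 0, 0], [0, 0, 0], [0, 0, 0], [0, 0, 0]]' --grip '[5, 5, 5, 5, 5]'

```text
time_s: 16.35
position: [708.9, 6.3, 299.5]
tcp_rot: [1.0, 0.01, 0.0, 0.004]
wrist_force: [-0.6, -8.1, 0.4]
grip_width: 0.179
gripper_force: 18.0
```

```bash
python3 p.py lug 1.55 0;  python3 - <<'E'
from h import *
b=json.load(open("box.json"))
print(proj("side",boxw(b,hoodp(1.55,-265,35))))
for l in ("rod_tip","socket"): print(l,[(np.round(r["position"],1),round(r["p"],2)) for r in landmark_of("side",l)[:2]])
R=Rotation.from_quat(sense()["tcp_rot"]).as_matrix()
P=[boxw(b,hoodp(t,-242,35)) for t in np.linspace(1.55,1.25,7)]
for p,q in zip(P,P[1:]): print((R.T@(q-p)).round(1).tolist())
E
```

```text
t 16.4 pos [708.9   6.3 299.5] turn z -0.002 q6 1.41 then shift [2.6 1.6 3.8] F [-0.6 -8.1  0.4] grip 15.5 17.997211664915085
[290.82376908 102.60083163]
rod_tip [(array([251.3, 135. ]), 0.46)]
socket [(array([261.5, 126.5]), 0.96), (array([234.4, 204.9]), 0.58)]
[-12.2, 0.0, -1.2]
[-12.2, 0.0, -0.6]
[-12.2, 0.0, 0.0]
[-12.2, 0.0, 0.6]
[-12.2, 0.0, 1.2]
[-12.1, 0.0, 1.8]
```

Emit:
move_arm --offset '[[-8, 0.5, -0.5], [-8, 0.5, -0.5], [-8, 0, 0], [-8, 0, 0], [-8, 0, 0]]' --rot '[[0, 0, 0], [0, 0, 0], [0, 0, 0], [0, 0, 0], [0, 0, 0]]' --grip '[5, 5, 5, 5, 5]'

```text
time_s: 16.95
position: [669.6, 5.3, 300.1]
tcp_rot: [1.0, 0.011, 0.002, 0.003]
wrist_force: [1.2, -7.7, -1.9]
grip_width: 0.183
gripper_force: 18.0
```

Emit:
move_arm --offset '[[-6, 0, 0.5], [-6, 0, 0.5], [-5, 0, 0.5], [0, 0, 0]]' --rot '[[0, 0, 0], [0, 0, 0], [0, 0, 0], [0, 0, 0]]' --grip '[5, 5, 5, 5]'

```text
time_s: 17.35
position: [651.8, 4.9, 298.5]
tcp_rot: [1.0, 0.011, 0.001, 0.004]
wrist_force: [-0.4, -7.9, -0.6]
grip_width: 0.181
gripper_force: 18.0
```

```bash
python3 p.py lug 1.25 0;  python3 - <<'E'
from h import *
cv2.imwrite("pics/l8.png",cv2.resize(grab_frame("side")[:,:,::-1][100:200,195:305],None,fx=5,fy=5,interpolation=2))
for l in ("rod_tip","socket"): print(l,[(np.round(r["position"],1),round(r["p"],2)) for r in landmark_of("side",l)[:2]])
E
```

```text
t 17.4 pos [651.8   4.9 298.5] turn z -0.001 q6 1.39 then shift [-13.3   1.6   4.8] F [-0.4 -7.9 -0.6] grip 15.7 17.99909234046936
rod_tip [(array([251.7, 136.8]), 0.65)]
socket [(array([253.1, 130.6]), 0.64)]
```

View pics/l8.png

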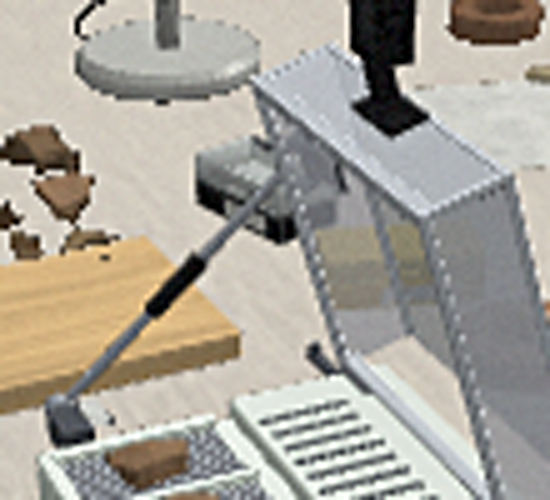

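The ball at (280,178) is entering the socket. I'll keep lowering.

Emit:
move_arm --offset '[[-4, 0, 0.5], [-4, 0, 0.5], [-4, 0, 0.5], [0, 0, 0], [0, 0, 0]]' --rot '[[0, 0, 0], [0, 0, 0], [0, 0, 0], [0, 0, 0], [0, 0, 0]]' --grip '[5, 5, 5, 5, 5]'

```text
time_s: 18.0
position: [640.5, 4.6, 296.8]
tcp_rot: [1.0, 0.011, 0.001, 0.004]
wrist_force: [1.3, -6.9, -1.4]
grip_width: 0.178
gripper_force: 18.0
```

```bash
python3 p.py lug 1.25 0
```

```text
t 18.0 pos [640.5   4.6 296.8] turn z -0.001 q6 1.39 then shift [-2.   1.6  3.1] F [ 1.3 -6.9 -1.4] grip 15.5 17.996360510587692
```

Emit:
move_arm --offset '[[-3, 0, 0.5], [-3, 0, 1], [0, 0, 0]]' --rot '[[0, 0, 0], [0, 0, 0], [0, 0, 0]]' --grip '[5, 5, 5]'

```text
time_s: 18.3
position: [638.8, 4.5, 296.6]
tcp_rot: [1.0, 0.011, 0.007, 0.004]
wrist_force: [8.7, -7.0, -3.0]
grip_width: 0.181
gripper_force: 18.0
```

```bash
python3 p.py lug 1.25 0;  python3 - <<'E'
from h import *
b=json.load(open("box.json"));cv2.imwrite("pics/l9.png",cv2.resize(grab_frame("side")[:,:,::-1][100:200,195:305],None,fx=5,fy=5,interpolation=2))
for l in ("rod_tip","socket"): print(l,[(np.round(r["position"],1),round(r["p"],2)) for r in landmark_of("side",l)[:2]])
print(proj("side",boxw(b,[78,151,180])))
E
```

```text
t 18.3 pos [638.8   4.5 296.6] turn z -0.001 q6 1.38 then shift [-0.3  1.5  2.9] F [ 8.7 -7.  -3. ] grip 15.8 17.994623333215714
rod_tip [(array([252.9, 137.4]), 0.51)]
socket [(array([251.9, 131.4]), 0.7), (array([221.1, 195.9]), 0.43)]
[252.28065517 132.55013302]
```

The rod carries the hood (8.7 N, lug at the 1.25 place). Releasing.

Emit:
move_arm --offset '[[0, 0, 0], [0, 0, 0], [0, 0, 0], [0, 0, -20], [0, 0, -40]]' --rot '[[0, 0, 0], [0, 0, 0], [0, 0, 0], [0, 0, 0], [0, 0, 0]]' --grip '[42, 42, 42, 42, 42]'

```text
time_s: 18.95
position: [631.1, 9.2, 351.5]
tcp_rot: [1.0, 0.012, -0.005, -0.001]
wrist_force: [0.8, -1.0, -0.2]
grip_width: 0.465
gripper_force: 0.0
```

Emit:
move_arm --offset '[[-20, 0, -40], [-40, 0, 0], [-40, 0, 0], [-40, 0, 0], [-30, 20, 0]]' --rot '[[0, 0, 0], [0, 0, 0], [0, 0, 0], [0, 0, 0], [0, 0, 0]]' --grip '[87, 87, 87, 87, 87]'

```text
time_s: 19.45
position: [461.1, -13.4, 394.9]
tcp_rot: [1.0, 0.013, -0.001, -0.001]
wrist_force: [-0.5, -0.6, -0.1]
grip_width: 0.846
gripper_force: 0.0
```

Emit:
move_arm --offset '[[-20, 50, 0], [0, 50, 0], [0, 50, 0], [0, 50, 0], [0, 50, 0]]' --rot '[[0, 0, 0], [0, 0, 0], [0, 0, 0], [0, 0, 0], [0, 0, 0]]' --grip '[87, 87, 87, 87, 87]'

```text
time_s: 19.95
position: [450.8, -263.5, 395.1]
tcp_rot: [1.0, 0.012, 0.0, -0.0]
wrist_force: [1.0, -0.2, 0.1]
grip_width: 1.0
gripper_force: 0.0
```

Run:
```python
from h import *
b=json.load(open("box.json"))
c=grab_frame("side")[:,:,::-1][90:230,190:320]; a=grab_frame("top")[:,:,::-1][140:280,185:315]
cv2.imwrite("pics/la.png",cv2.resize(np.hstack([c,a]),None,fx=3,fy=3,interpolation=2)); cv2.imwrite("top1.png",grab_frame("top")[:,:,::-1])
print(sense()["position"],sense()["time_s"],proj("side",boxw(b,hoodp(1.25,-265,35))))
for l in ("rod_tip","socket"): print(l,[(np.round(r["position"],1),round(r["p"],2)) for r in landmark_of("side",l)[:2]])
for l in ("dry_a","wet_a"): print(l,[(np.round(r["position"],1).tolist(),round(r["p"],2)) for r in landmark_of("top",l)[:9]])
```

```text
[ 450.87367372 -264.60751651  394.1463738 ] 20.1 [264.44783904 108.19530035]
rod_tip [(array([252. , 132.9]), 0.69)]
socket [(array([252.7, 127.3]), 0.73), (array([239. , 274.9]), 0.59)]
dry_a [([251.9, 214.3], 0.57), ([222.9, 212.6], 0.46), ([270.7, 212.0], 0.4)]
wet_a [([268.1, 136.4], 0.62), ([366.3, 201.6], 0.61), ([239.1, 121.4], 0.58), ([335.9, 200.2], 0.55), ([340.8, 243.8], 0.43)]
```

View pics/la.png

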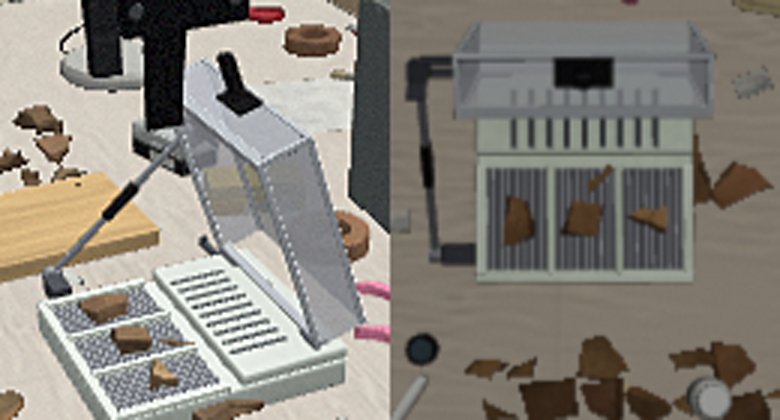

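The hood stands on the rod (lug tip at the predicted 1.25 pixel). Dry sherds in the top view: dry_b (left bay), dry_c (middle), dry_a (right). Now I'll measure outlines and grip directions.

```bash
cat > seg.py <<'E'
from h import *
import sys
def sherds(img,roi,z,mm=0.5,cen=None):
    """rectify plane z over world roi (x0,x1,y0,y1), return list of brown blobs with width-vs-angle"""
    x0,x1,y0,y1=roi; W=[(x0,y0),(x1,y0),(x1,y1),(x0,y1)]
    src=np.float32([proj("top",[x,y,z]) for x,y in W]); dst=np.float32([((x-x0)/mm,(y-y0)/mm) for x,y in W])
    w=cv2.warpPerspective(img,cv2.getPerspectiveTransform(src,dst),(int((x1-x0)/mm),int((y1-y0)/mm)),flags=cv2.INTER_CUBIC)
    d=w[:,:,2].astype(int)-w[:,:,0]; m=(d>22).astype(np.uint8)
    m=cv2.morphologyEx(m,cv2.MORPH_OPEN,np.ones((15,15),np.uint8))
    out=[]
    for c in cv2.findContours(m,cv2.RETR_EXTERNAL,cv2.CHAIN_APPROX_NONE)[0]:
        a=cv2.contourArea(c)*mm*mm
        if a<300: continue
        P=c[:,0,:]*mm+[x0,y0]; h=cv2.convexHull(P.astype(np.float32))[:,0]
        M=cv2.moments(c); g=np.array([M["m10"]/M["m00"]*mm+x0,M["m01"]/M["m00"]*mm+y0])
        out.append((a,g,P))
    return out,w
def width(P,deg):
    u=np.array([np.cos(np.radians(deg)),np.sin(np.radians(deg))]); s=P@u; return s.max()-s.min()
def chord(P,g,deg,half=8):
    u=np.array([np.cos(np.radians(deg)),np.sin(np.radians(deg))]); v=np.array([-u[1],u[0]])
    q=(P-g); k=abs(q@v)<half; s=q[k]@u; return s.max()-s.min(), g+u*(s.max()+s.min())/2
if __name__=="__main__":
    img=cv2.imread(sys.argv[1]); 
    for roi,z in (((475,590,-105,108),44),((375,640,-420,-215),38)):
        o,w=sherds(img,roi,z)
        for a,g,P in o:
            print("area",round(a),"cen",g.round(0),"chords",[(d,round(float(chord(P,g,d)[0]))) for d in range(0,180,15)],"bbox w",[round(float(width(P,d))) for d in range(0,180,15)])
        cv2.imwrite("pics/w%d.png"%z,cv2.resize(cv2.rotate(cv2.transpose(w),cv2.ROTATE_180) if 0 else w,None,fx=1.4,fy=1.4))
E
python3 seg.py top1.png
```

```text
area 994 cen [527.  70.] chords [(0, 46), (15, 47), (30, 43), (45, 39), (60, 34), (75, 29), (90, 27), (105, 29), (120, 35), (135, 44), (150, 47), (165, 48)] bbox w [46, 47, 44, 41, 38, 32, 27, 32, 39, 44, 47, 48]
area 934 cen [532.   3.] chords [(0, 34), (15, 38), (30, 41), (45, 40), (60, 37), (75, 31), (90, 33), (105, 38), (120, 41), (135, 41), (150, 39), (165, 35)] bbox w [34, 38, 41, 40, 37, 32, 33, 38, 41, 41, 39, 35]
area 490 cen [535. -67.] chords [(0, 20), (15, 24), (30, 30), (45, 34), (60, 36), (75, 35), (90, 32), (105, 34), (120, 33), (135, 28), (150, 24), (165, 21)] bbox w [20, 26, 30, 34, 36, 35, 33, 34, 33, 30, 26, 22]
area 323 cen [ 442. -262.] chords [(0, 28), (15, 29), (30, 28), (45, 24), (60, 20), (75, 16), (90, 14), (105, 17), (120, 20), (135, 26), (150, 29), (165, 30)] bbox w [28, 29, 28, 24, 20, 17, 14, 18, 22, 26, 29, 30]
area 1650 cen [ 570. -264.] chords [(0, 44), (15, 48), (30, 48), (45, 46), (60, 47), (75, 48), (90, 50), (105, 53), (120, 52), (135, 51), (150, 48), (165, 45)] bbox w [44, 48, 48, 46, 47, 49, 50, 53, 52, 52, 50, 46]
area 368 cen [ 504. -323.] chords [(0, 18), (15, 20), (30, 22), (45, 25), (60, 29), (75, 30), (90, 28), (105, 29), (120, 29), (135, 28), (150, 25), (165, 21)] bbox w [18, 21, 22, 27, 29, 30, 28, 29, 29, 28, 26, 22]
area 855 cen [ 577. -358.] chords [(0, 30), (15, 26), (30, 25), (45, 28), (60, 34), (75, 41), (90, 45), (105, 49), (120, 49), (135, 46), (150, 41), (165, 35)] bbox w [32, 29, 29, 32, 37, 43, 46, 49, 49, 46, 42, 37]
```

Run:
```python
from seg import *
A=cv2.imread("top1.png"); B=cv2.imread("pics/t0.png")
_,w1=sherds(A,(475,590,-105,108),40,mm=.5); o,w2=sherds(B,(375,640,-420,-215),32,mm=.5)
for a,g,P in o: print(round(a),g.round(0),[round(float(chord(P,g,d)[0])) for d in range(0,180,15)])
def grid(w,x0,y0):
    w=cv2.convertScaleAbs(w,alpha=1.8)
    for x in range(int(np.ceil(x0/20)*20),x0+w.shape[1]//2,20): cv2.putText(w,str(x),((x-x0)*2-8,8),0,.3,(0,255,0)); w[8:14,(x-x0)*2]=(0,255,0)
    for y in range(int(np.ceil(y0/20)*20),y0+w.shape[0]//2,20): cv2.putText(w,str(y),(0,(y-y0)*2+3),0,.3,(0,255,0))
    return w
w1=grid(w1,475,-105); w2=grid(w2,375,-420)
h=max(w1.shape[0],w2.shape[0]); pad=lambda w:cv2.copyMakeBorder(w,0,h-w.shape[0],0,4,cv2.BORDER_CONSTANT)
cv2.imwrite("pics/g1.png",np.hstack([pad(w1),pad(w2)]))
```

```text
1634 [ 570. -265.] [44, 48, 48, 46, 47, 47, 50, 53, 52, 51, 47, 44]
1222 [ 447. -276.] [41, 39, 40, 39, 39, 40, 42, 44, 44, 43, 45, 44]
350 [ 504. -324.] [18, 20, 21, 24, 28, 29, 28, 29, 29, 28, 25, 20]
834 [ 578. -360.] [29, 25, 25, 27, 33, 40, 44, 48, 49, 46, 40, 35]
879 [ 449. -367.] [34, 37, 37, 35, 32, 32, 34, 39, 41, 40, 36, 32]
```

View pics/g1.png

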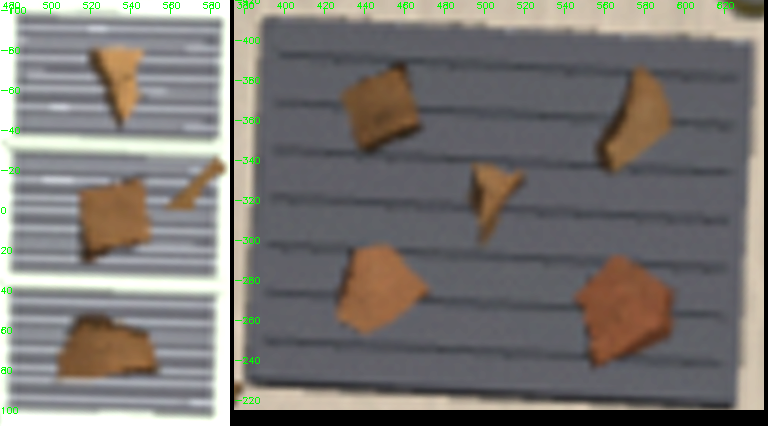

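```bash
python3 - <<'E'
from h import *
for z in (95,100,110,120,130): print(z,proj("side",[440,-36,z]).round(1), proj("side",[602,127,z]).round(1))
im=cv2.imread("pics/l1.png")[:,396:]; im3=cv2.imread("pics/l3.png")
# dark column profile at finger
for u in (600,608,614): print([int(im[v,u-396].max()) for v in range(140,240,6)])
for u in (352,360,366): print([int(im3[v,u].max()) for v in range(180,300,8)])
E
python3 p.py pt 527 70 250 0.1
```

```text
95 [206.3 199.8] [240.4 163.3]
100 [206.1 198.2] [240.3 161.9]
110 [205.8 195.1] [240.2 159. ]
120 [205.5 192. ] [240.1 156.2]
130 [205.2 188.8] [240.  153.3]
[14, 22, 13, 14, 15, 4, 0, 0, 0, 0, 16, 102, 89, 29, 20, 73, 214]
[31, 15, 17, 19, 8, 10, 16, 5, 9, 17, 0, 137, 24, 30, 13, 86, 134]
[10, 17, 20, 18, 23, 22, 13, 15, 18, 19, 20, 112, 31, 20, 0, 132, 126]
[41, 20, 20, 15, 11, 7, 5, 0, 137, 225, 208, 233, 125, 136, 61]
[41, 14, 16, 19, 19, 12, 21, 0, 172, 222, 200, 193, 122, 147, 38]
[13, 20, 18, 17, 20, 15, 12, 0, 208, 207, 206, 176, 115, 156, 38]
t 20.3 pos [ 451.1 -260.7  394.9] turn z 1.495 q6 0.81 then shift [-321.3 -108.5  145.1] F [ 1.   1.1 -0.8] grip 87.0 0.0
```

Emit:
move_arm --offset '[[0, 0, 0], [0, 0, 0], [0, 0, 0], [0, 0, 0], [0, 0, 0]]' --rot '[[0, 0, -0.149], [0, 0, -0.149], [0, 0, -0.149], [0, 0, -0.149], [0, 0, -0.149]]' --grip '[62, 62, 62, 62, 62]'

```text
time_s: 20.8
position: [451.4, -260.3, 395.2]
tcp_rot: [0.926, 0.379, 0.0, 0.0]
wrist_force: [0.5, -0.3, 0.0]
grip_width: 0.721
gripper_force: 0.0
```

Emit:
move_arm --offset '[[0, 0, 0], [0, 0, 0], [0, 0, 0], [0, 0, 0], [0, 0, 0]]' --rot '[[0, 0, -0.149], [0, 0, -0.149], [0, 0, -0.149], [0, 0, -0.149], [0, 0, -0.149]]' --grip '[62, 62, 62, 62, 62]'

```text
time_s: 21.3
position: [451.4, -260.3, 395.2]
tcp_rot: [0.724, 0.69, 0.0, 0.0]
wrist_force: [0.6, 0.3, -0.8]
grip_width: 0.71
gripper_force: 0.0
```

Emit:
move_arm --offset '[[0, 0, 0], [0, 0, 0]]' --rot '[[0, 0, -0.15], [0, 0, 0]]' --grip '[62, 62]'

```text
time_s: 21.5
position: [451.4, -260.5, 395.2]
tcp_rot: [0.673, 0.74, 0.0, 0.0]
wrist_force: [-0.4, -0.7, 0.7]
grip_width: 0.71
gripper_force: 0.0
```

```bash
python3 - <<'E'
from seg import *
o,_=sherds(cv2.imread("top1.png"),(475,590,-105,108),40)
for a,g,P in o:
    for d in (-5,0,5,10,70,75,80): print(g.round(0),d,[np.round(x,1) for x in chord(P,g,d)])
E
python3 p.py pt 527 70 100 0.09
```

```text
[528.  71.] -5 [np.float64(47.3), array([527.9,  70.7])]
[528.  71.] 0 [np.float64(46.5), array([528.2,  70.8])]
[528.  71.] 5 [np.float64(46.9), array([528.7,  70.9])]
[528.  71.] 10 [np.float64(46.9), array([529.1,  71. ])]
[528.  71.] 70 [np.float64(30.8), array([526.8,  68.7])]
[528.  71.] 75 [np.float64(29.2), array([527. ,  68.6])]
[528.  71.] 80 [np.float64(27.6), array([527.2,  68.7])]
[532.   3.] -5 [np.float64(33.4), array([532.5,   3. ])]
[532.   3.] 0 [np.float64(34.0), array([532.5,   3. ])]
[532.   3.] 5 [np.float64(35.5), array([532.5,   3. ])]
[532.   3.] 10 [np.float64(37.3), array([532.5,   3. ])]
[532.   3.] 70 [np.float64(33.3), array([532.3,   3.1])]
[532.   3.] 75 [np.float64(31.5), array([532.3,   2.9])]
[532.   3.] 80 [np.float64(30.7), array([532.3,   2.9])]
[535. -67.] -5 [np.float64(20.7), array([534.4, -67.3])]
[535. -67.] 0 [np.float64(20.5), array([533.8, -67.3])]
[535. -67.] 5 [np.float64(21.4), array([533.5, -67.5])]
[535. -67.] 10 [np.float64(23.0), array([533.5, -67.6])]
[535. -67.] 70 [np.float64(35.2), array([535.5, -65.9])]
[535. -67.] 75 [np.float64(34.7), array([535.5, -65.6])]
[535. -67.] 80 [np.float64(33.9), array([535.4, -65.3])]
t 21.5 pos [ 451.4 -260.5  395.2] turn z 0.004 q6 -0.83 then shift [322.4 104.9 295.2] F [-0.4 -0.7  0.7] grip 61.8 0.0
```

Emit:
move_arm --offset '[[40, 9, 0], [41, 9, 0], [41, 9, 0], [41, 9, 0], [41, 9, 0]]' --rot '[[0, 0, 0], [0, 0, 0], [0, 0, 0], [0, 0, 0], [0, 0, 0]]' --grip '[62, 62, 62, 62, 62]'

```text
time_s: 22.0
position: [476.9, -52.4, 395.1]
tcp_rot: [0.675, 0.738, 0.0, 0.0]
wrist_force: [0.6, -1.0, -0.5]
grip_width: 0.716
gripper_force: 0.0
```

Emit:
move_arm --offset '[[41, 9, 0], [41, 9, 0], [40, 9, 0], [0, 0, 50], [0, 0, 50]]' --rot '[[0, 0, 0], [0, 0, 0], [0, 0, 0], [0, 0, 0], [0, 0, 0]]' --grip '[62, 62, 62, 62, 62]'

```text
time_s: 22.5
position: [493.9, 71.5, 295.6]
tcp_rot: [0.673, 0.739, 0.002, 0.003]
wrist_force: [0.6, -1.3, -1.4]
grip_width: 0.712
gripper_force: 0.0
```

```bash
python3 p.py pt 495 71 80 0.09
```

```text
t 22.5 pos [493.9  71.5 295.6] turn z 0.003 q6 -0.17 then shift [ -0.4  -0.3 215.6] F [ 0.6 -1.3 -1.4] grip 62.0 0.0
```

Emit:
move_arm --offset '[[0, 0, 45], [0, 0, 45], [0, 0, 45], [0, 0, 45], [0, 0, 35]]' --rot '[[0, 0, 0], [0, 0, 0], [0, 0, 0], [0, 0, 0], [0, 0, 0]]' --grip '[62, 62, 62, 62, 62]'

```text
time_s: 23.0
position: [491.9, 70.0, 78.0]
tcp_rot: [0.675, 0.738, -0.0, -0.001]
wrist_force: [0.5, -0.0, 0.1]
grip_width: 0.712
gripper_force: 0.0
```

Emit:
move_arm --offset '[[0, 11, 0], [0, 11, 0], [0, 11, 0], [0, 0, 0]]' --rot '[[0, 0, 0], [0, 0, 0], [0, 0, 0], [0, 0, 0]]' --grip '[62, 62, 62, 62]'

```text
time_s: 23.4
position: [530.7, 72.0, 82.4]
tcp_rot: [0.674, 0.739, 0.003, 0.003]
wrist_force: [0.3, -0.1, 0.6]
grip_width: 0.709
gripper_force: 0.0
```

```bash
python3 p.py pt 528.5 71 80 0.09
python3 - <<'E'
from h import *
cv2.imwrite("pics/m1.png",cv2.resize(grab_frame("side")[:,:,::-1][110:230,190:310],None,fx=5,fy=5,interpolation=2))
p=sense()["position"]
for z in (0,10,22): print(z,[proj("side",p+[s*31,0,-z]).round(1).tolist() for s in(-1,1)])
E
```

```text
t 23.4 pos [530.7  72.   82.4] turn z 0.002 q6 -0.17 then shift [-0.8 -2.3  2.4] F [ 0.3 -0.1  0.6] grip 61.7 0.0
0 [[214.7, 181.4], [234.0, 177.3]]
10 [[214.9, 184.3], [234.2, 180.1]]
22 [[215.2, 187.7], [234.4, 183.5]]
```

View pics/m1.png

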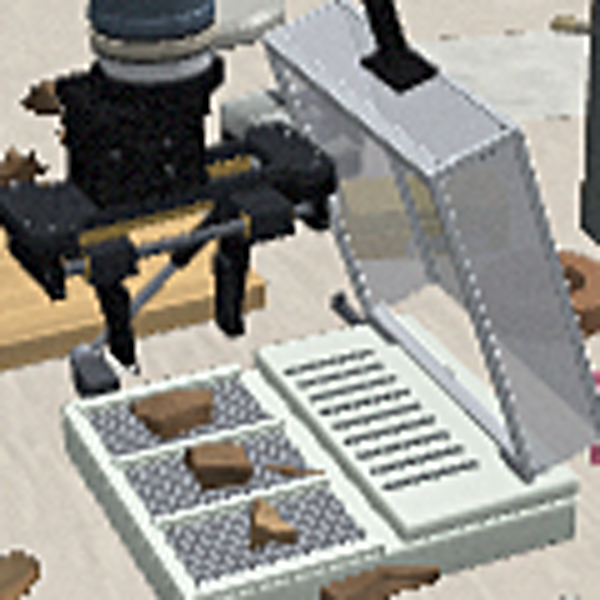

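The left fingertip is at (125,365) and the right at (230,332), both clear of the hood and sherds. The tips appear to end near the TCP height, so I'll descend in guarded steps.

Emit:
move_arm --offset '[[-1, -2, 10], [0, 0, 10], [0, 0, 5], [0, 0, 0]]' --rot '[[0, 0, 0], [0, 0, 0], [0, 0, 0], [0, 0, 0]]' --grip '[62, 62, 62, 62]'

```text
time_s: 23.85
position: [522.7, 70.8, 53.6]
tcp_rot: [0.674, 0.739, -0.001, -0.001]
wrist_force: [-0.8, -1.1, -0.0]
grip_width: 0.713
gripper_force: 0.0
```

Emit:
move_arm --offset '[[0, 0, 3], [0, 0, 3], [0, 0, 0]]' --rot '[[0, 0, 0], [0, 0, 0], [0, 0, 0]]' --grip '[62, 62, 62]'

```text
time_s: 24.15
position: [523.7, 70.8, 48.4]
tcp_rot: [0.674, 0.739, -0.0, -0.0]
wrist_force: [-0.3, 0.2, 0.5]
grip_width: 0.714
gripper_force: 0.0
```

```bash
python3 p.py pt 528.5 71 50 0.09
python3 - <<'E'
from h import *
cv2.imwrite("pics/m2.png",cv2.resize(grab_frame("side")[:,:,::-1][150:220,190:270],None,fx=8,fy=8,interpolation=2))
E
```

```text
t 24.1 pos [523.7  70.8  48.4] turn z 0.002 q6 -0.17 then shift [-0.2  4.8 -1.6] F [-0.3  0.2  0.5] grip 62.1 0.0
```

Emit:
move_arm --offset '[[0, 5, 0], [0, 0, 3], [0, 0, 3], [0, 0, 0]]' --rot '[[0, 0, 0], [0, 0, 0], [0, 0, 0], [0, 0, 0]]' --grip '[62, 62, 62, 62]'

```text
time_s: 24.6
position: [528.5, 71.3, 42.3]
tcp_rot: [0.674, 0.739, -0.0, -0.0]
wrist_force: [0.5, 0.6, 0.5]
grip_width: 0.715
gripper_force: 0.0
```

Emit:
move_arm --offset '[[0, 0, 2], [0, 0, 0]]' --rot '[[0, 0, 0], [0, 0, 0]]' --grip '[62, 62]'

```text
time_s: 24.8
position: [528.7, 71.3, 40.5]
tcp_rot: [0.674, 0.739, -0.0, -0.0]
wrist_force: [0.5, -0.6, 0.0]
grip_width: 0.715
gripper_force: 0.0
```

Emit:
move_arm --offset '[[0, 0, 2], [0, 0, 0]]' --rot '[[0, 0, 0], [0, 0, 0]]' --grip '[62, 62]'

```text
time_s: 25.0
position: [528.8, 71.3, 38.6]
tcp_rot: [0.674, 0.739, -0.0, -0.0]
wrist_force: [-0.1, 0.3, -0.2]
grip_width: 0.709
gripper_force: 0.0
```

Emit:
move_arm --offset '[[0, 0, 2], [0, 0, 0], [0, 0, 0], [0, 0, 0], [0, 0, 0]]' --rot '[[0, 0, 0], [0, 0, 0], [0, 0, 0], [0, 0, 0], [0, 0, 0]]' --grip '[62, 62, 30, 30, 30]' --squeeze 25

```text
time_s: 25.5
position: [528.9, 71.3, 36.8]
tcp_rot: [0.674, 0.739, 0.0, 0.0]
wrist_force: [0.1, -0.8, -0.2]
grip_width: 0.553
gripper_force: 25.0
```

```bash
python3 p.py pt 528.5 71 50 0.09
python3 - <<'E'
from h import *
cv2.imwrite("pics/m2.png",cv2.resize(grab_frame("side")[:,:,::-1][150:220,190:270],None,fx=8,fy=8,interpolation=2))
E
```

```text
t 25.5 pos [528.9  71.3  36.8] turn z 0.002 q6 -0.17 then shift [ -0.2  -0.5 -13.2] F [ 0.1 -0.8 -0.2] grip 48.1 24.976269688031607
```

Gripped dry_b (48 mm). I'll lift it out and carry it to the board.

Emit:
move_arm --offset '[[0, 0, -15], [0, 0, -28], [0, -17, 0], [0, -17, 0], [0, 0, -45]]' --rot '[[0, 0, 0], [0, 0, 0], [0, 0, 0], [0, 0, 0], [0, 0, 0]]' --grip '[30, 30, 30, 30, 30]'

```text
time_s: 26.05
position: [487.8, 68.5, 120.8]
tcp_rot: [0.674, 0.739, -0.005, -0.007]
wrist_force: [0.5, -0.4, -0.4]
grip_width: 0.557
gripper_force: 25.0
```

Emit:
move_arm --offset '[[0, 0, -45], [0, 0, -45], [0, 0, -45], [40, 10, 0], [42, 15, 0]]' --rot '[[0, 0, 0], [0, 0, 0], [0, 0, 0], [0, 0, 0], [0, 0, 0]]' --grip '[30, 30, 30, 30, 30]'

```text
time_s: 26.55
position: [513.2, 152.1, 262.2]
tcp_rot: [0.675, 0.738, 0.002, 0.002]
wrist_force: [0.6, -0.1, -0.7]
grip_width: 0.56
gripper_force: 25.0
```

Emit:
move_arm --offset '[[42, 20, 0], [44, 20, 0], [44, 20, 0], [0, 0, 40], [0, 0, 40]]' --rot '[[0, 0, 0], [0, 0, 0], [0, 0, 0], [0, 0, 0], [0, 0, 0]]' --grip '[30, 30, 30, 30, 30]'

```text
time_s: 27.05
position: [561.3, 289.3, 179.9]
tcp_rot: [0.673, 0.74, 0.002, 0.001]
wrist_force: [0.1, -0.5, -1.2]
grip_width: 0.556
gripper_force: 25.0
```

```bash
python3 p.py pt 560 290 32 0.09
python3 - <<'E'
from h import *
print([atz("top",q,22).round(0)[:2].tolist() for q in ((116.5,174.5),(176.5,173.5),(177.5,253.5),(117,255))])
E
```

```text
t 27.1 pos [561.3 289.3 179.9] turn z 0.005 q6 0.2 then shift [  0.7  -1.9 147.9] F [ 0.1 -0.5 -1.2] grip 48.4 24.96865570137743
[[642.0, 416.0], [649.0, 231.0], [403.0, 219.0], [395.0, 403.0]]
```

Emit:
move_arm --offset '[[0, -2, 45], [0, 0, 45], [0, 0, 40], [0, 0, 15], [0, 0, 3]]' --rot '[[0, 0, 0], [0, 0, 0], [0, 0, 0], [0, 0, 0], [0, 0, 0]]' --grip '[30, 30, 30, 30, 30]'

```text
time_s: 27.55
position: [556.9, 286.4, 29.8]
tcp_rot: [0.674, 0.739, -0.002, -0.001]
wrist_force: [-0.1, 0.0, 0.5]
grip_width: 0.554
gripper_force: 25.0
```

Emit:
move_arm --offset '[[0, 0, 1], [0, 0, 0], [0, 0, 0], [0, 0, -10], [0, 0, -45]]' --rot '[[0, 0, 0], [0, 0, 0], [0, 0, 0], [0, 0, 0], [0, 0, 0]]' --grip '[60, 60, 60, 60, 60]'

```text
time_s: 28.05
position: [555.0, 285.7, 83.3]
tcp_rot: [0.674, 0.739, -0.004, -0.002]
wrist_force: [-0.3, -0.4, 0.6]
grip_width: 0.686
gripper_force: 0.0
```

Emit:
move_arm --offset '[[0, 0, -45], [0, 0, -45], [0, 0, -45], [0, 0, -40], [0, 0, 0]]' --rot '[[0, 0, -0.14], [0, 0, -0.14], [0, 0, -0.14], [0, 0, -0.14], [0, 0, -0.14]]' --grip '[50, 50, 50, 50, 50]'

```text
time_s: 28.55
position: [562.0, 288.2, 270.2]
tcp_rot: [0.377, 0.926, 0.005, 0.006]
wrist_force: [0.7, 0.7, -0.0]
grip_width: 0.574
gripper_force: 0.0
```

Emit:
move_arm --offset '[[0, 0, 0], [0, 0, 0], [0, 0, 0], [0, 0, 0], [0, 0, 0]]' --rot '[[0, 0, -0.14], [0, 0, -0.14], [0, 0, -0.14], [0, 0, -0.15], [0, 0, 0]]' --grip '[48, 48, 48, 48, 48]'

```text
time_s: 29.05
position: [558.2, 286.8, 262.4]
tcp_rot: [0.104, 0.995, 0.0, 0.001]
wrist_force: [-0.3, 0.3, -0.5]
grip_width: 0.551
gripper_force: 0.0
```

```bash
python3 p.py pt 532.3 3 100 1.34
python3 - <<'E'
from h import *
im=grab_frame("top")[:,:,::-1]; cv2.imwrite("top2.png",im)
from seg import *
for roi,z in (((400,640,225,410),32),((475,590,-105,108),44),((375,640,-420,-215),34)):
    print([(round(a),g.round(0).tolist()) for a,g,P in sherds(im,roi,z)[0]])
print([r["position"] for r in landmark_of("top","dry_a")])
E
```

```text
t 29.1 pos [558.2 286.8 262.4] turn z 0.022 q6 -1.06 then shift [ -39.5 -282.4  162.2] F [-0.3  0.3 -0.5] grip 48.0 0.0
[(20750, [504.0, 281.0])]
[(938, [532.0, 3.0]), (486, [535.0, -67.0])]
[(1676, [570.0, -265.0]), (1247, [447.0, -275.0]), (375, [504.0, -324.0]), (868, [577.0, -359.0]), (924, [449.0, -366.0])]
[[251.7, 215.3], [270.0, 210.7]]
```

Emit:
move_arm --offset '[[-6, -47, 0], [-6, -47, 0], [-7, -47, 0], [-7, -47, 0], [-7, -47, 0]]' --rot '[[0, 0, 0], [0, 0, 0], [0, 0, 0], [0, 0, 0], [0, 0, 0.02]]' --grip '[48, 48, 48, 48, 48]'

```text
time_s: 29.65
position: [541.5, 48.5, 261.4]
tcp_rot: [0.116, 0.993, -0.0, 0.001]
wrist_force: [0.5, -0.3, 0.0]
grip_width: 0.55
gripper_force: 0.0
```

Emit:
move_arm --offset '[[-6, -47, 0], [0, 0, 45], [0, 0, 45], [0, 0, 45], [0, 0, 30]]' --rot '[[0, 0, 0], [0, 0, 0], [0, 0, 0], [0, 0, 0], [0, 0, 0]]' --grip '[48, 48, 48, 48, 48]'

```text
time_s: 30.15
position: [535.8, 2.8, 93.7]
tcp_rot: [0.116, 0.993, 0.0, -0.001]
wrist_force: [-0.9, -0.2, -0.1]
grip_width: 0.549
gripper_force: 0.0
```

```bash
python3 p.py pt 532.3 3 41 1.34
```

```text
t 30.1 pos [535.8   2.8  93.7] turn z -0.002 q6 -1.54 then shift [ 3.3 -0.6 52.8] F [-0.9 -0.2 -0.1] grip 47.7 0.0
```

Emit:
move_arm --offset '[[3, -1, 25], [0, 0, 18], [0, 0, 4], [0, 0, 3], [0, 0, 0]]' --rot '[[0, 0, 0], [0, 0, 0], [0, 0, 0], [0, 0, 0], [0, 0, 0]]' --grip '[48, 48, 48, 48, 48]'

```text
time_s: 30.65
position: [534.6, 2.6, 46.5]
tcp_rot: [0.115, 0.993, -0.0, 0.001]
wrist_force: [0.2, -0.6, 0.6]
grip_width: 0.553
gripper_force: 0.0
```

Emit:
move_arm --offset '[[0, 0, 2], [0, 0, 0], [0, 0, 0], [0, 0, 0], [0, 0, 0]]' --rot '[[0, 0, 0], [0, 0, 0], [0, 0, 0], [0, 0, 0], [0, 0, 0]]' --grip '[48, 20, 20, 20, 20]'

```text
time_s: 31.15
position: [534.0, 2.5, 44.1]
tcp_rot: [0.114, 0.993, -0.0, 0.0]
wrist_force: [-0.7, -1.2, 4.1]
grip_width: 0.285
gripper_force: 3.9
```

```bash
python3 p.py pt 532.3 3 41 1.34
```

```text
t 31.1 pos [534.    2.5  44.1] turn z 0.002 q6 -1.55 then shift [1.8 0.1 3.1] F [-0.7 -1.2  4.1] grip 24.8 3.9140955671427946
```

Emit:
move_arm --offset '[[0, 0, -3], [0, 0, -10], [0, 0, 0], [0, 0, 0]]' --rot '[[0, 0, 0], [0, 0, 0], [0, 0, 0], [0, 0, 0]]' --grip '[48, 48, 48, 48]'

```text
time_s: 31.55
position: [534.2, 2.7, 57.3]
tcp_rot: [0.114, 0.993, -0.0, 0.001]
wrist_force: [-0.0, -0.2, -0.9]
grip_width: 0.52
gripper_force: 0.0
```

```bash
python3 p.py pt 532.3 3 41 1.34
python3 - <<'E'
from h import *
a=grab_frame("side")[:,:,::-1][160:225,200:275]
cv2.imwrite("pics/m3.png",cv2.resize(a,None,fx=8,fy=8,interpolation=2))
E
```

```text
t 31.6 pos [534.2   2.7  57.3] turn z 0.002 q6 -1.55 then shift [ 2.  -0.1 16.3] F [-0.  -0.2 -0.9] grip 45.2 0.0
```

View pics/m3.png

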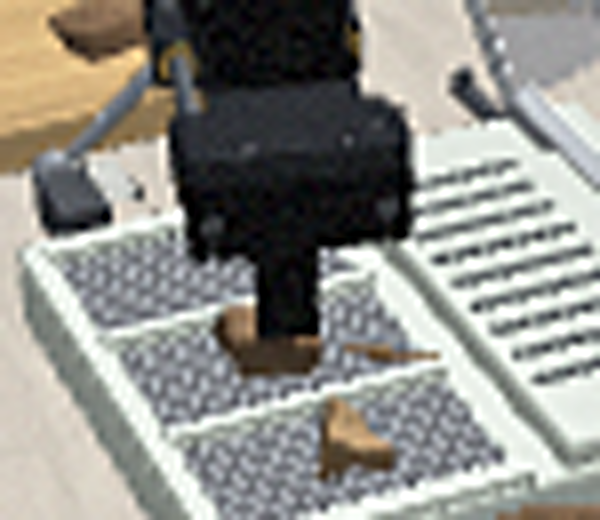

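This view shows the near finger just ahead of the sherd at (270,345), well aligned. I'll go lower this time.

Emit:
move_arm --offset '[[1, 0, 8], [0, 0, 5], [0, 0, 2], [0, 0, 2], [0, 0, 0]]' --rot '[[0, 0, 0], [0, 0, 0], [0, 0, 0], [0, 0, 0], [0, 0, 0]]' --grip '[44, 44, 44, 44, 44]'

```text
time_s: 32.1
position: [532.6, 3.0, 39.3]
tcp_rot: [0.114, 0.993, 0.0, -0.0]
wrist_force: [0.3, 0.3, -1.0]
grip_width: 0.505
gripper_force: 0.0
```

Emit:
move_arm --offset '[[0, 0, 2], [0, 0, 0]]' --rot '[[0, 0, 0], [0, 0, 0]]' --grip '[44, 44]'

```text
time_s: 32.3
position: [532.9, 2.9, 37.7]
tcp_rot: [0.114, 0.993, 0.0, -0.0]
wrist_force: [0.4, 0.8, 0.5]
grip_width: 0.502
gripper_force: 0.0
```

No contact with the ribs. Closing.

Emit:
move_arm --offset '[[0, 0, 0.5], [0, 0, 0], [0, 0, 0], [0, 0, 0], [0, 0, 0]]' --rot '[[0, 0, 0], [0, 0, 0], [0, 0, 0], [0, 0, 0], [0, 0, 0]]' --grip '[20, 20, 20, 20, 20]' --squeeze 25

```text
time_s: 32.8
position: [532.9, 2.9, 37.4]
tcp_rot: [0.114, 0.993, -0.0, 0.0]
wrist_force: [0.1, -0.1, 1.9]
grip_width: 0.377
gripper_force: 24.5
```

```bash
python3 p.py pt 532.3 3 41 1.34
```

```text
t 32.8 pos [532.9   2.9  37.4] turn z 0.002 q6 -1.55 then shift [ 0.7 -0.  -3.6] F [ 0.1 -0.1  1.9] grip 32.8 24.464826573967002
```

Emit:
move_arm --offset '[[0, 0, -15], [0, 0, -40], [0, 0, -45], [0, 0, -45], [0, 0, -45]]' --rot '[[0, 0, 0], [0, 0, 0], [0, 0, 0], [0, 0, 0], [0, 0, 0]]' --grip '[20, 20, 20, 20, 20]'

```text
time_s: 33.3
position: [532.4, 3.0, 228.9]
tcp_rot: [0.114, 0.993, 0.0, -0.0]
wrist_force: [1.3, -0.1, -0.8]
grip_width: 0.378
gripper_force: 24.3
```

Emit:
move_arm --offset '[[0, 0, -35], [14, 41, 0], [14, 41, 0], [14, 41, 0], [14, 41, 0]]' --rot '[[0, 0, 0], [0, 0, 0], [0, 0, 0], [0, 0, 0], [0, 0, 0]]' --grip '[20, 20, 20, 20, 20]'

```text
time_s: 33.8
position: [514.9, 176.7, 262.4]
tcp_rot: [0.114, 0.993, 0.0, 0.0]
wrist_force: [0.4, -0.7, 0.5]
grip_width: 0.379
gripper_force: 24.3
```

Emit:
move_arm --offset '[[14, 41, 0], [14, 41, 0], [14, 41, 0], [12, 38, 0], [0, 0, 45]]' --rot '[[0, 0, 0], [0, 0, 0], [0, 0, 0], [0, 0, 0], [0, 0, 0]]' --grip '[20, 20, 20, 20, 20]'

```text
time_s: 34.3
position: [503.2, 351.6, 222.8]
tcp_rot: [0.112, 0.994, 0.005, 0.007]
wrist_force: [0.3, -0.7, -0.4]
grip_width: 0.38
gripper_force: 24.3
```

```bash
python3 p.py pt 500 345 30 1.34
```

```text
t 34.3 pos [503.2 351.6 222.8] turn z 0.007 q6 -0.92 then shift [  4.   -9.5 192.6] F [ 0.3 -0.7 -0.4] grip 33.1 24.331053751520813
```

Emit:
move_arm --offset '[[4, -6, 45], [0, 0, 45], [0, 0, 45], [0, 0, 40], [0, 0, 13]]' --rot '[[0, 0, 0], [0, 0, 0], [0, 0, 0], [0, 0, 0], [0, 0, 0]]' --grip '[20, 20, 20, 20, 20]'

```text
time_s: 34.8
position: [491.0, 338.1, 26.6]
tcp_rot: [0.114, 0.993, -0.002, -0.004]
wrist_force: [-7.0, -4.9, 39.1]
grip_width: 0.387
gripper_force: 27.5
```

Emit:
move_arm --offset '[[0, 0, 3], [0, 0, 0], [0, 0, 0], [0, 0, 0], [0, 0, -10]]' --rot '[[0, 0, 0], [0, 0, 0], [0, 0, 0], [0, 0, 0], [0, 0, 0]]' --grip '[20, 50, 50, 50, 50]'

```text
time_s: 35.3
position: [493.6, 339.2, 35.9]
tcp_rot: [0.114, 0.993, -0.0, -0.001]
wrist_force: [-0.5, -0.4, 0.8]
grip_width: 0.563
gripper_force: 0.0
```

Emit:
move_arm --offset '[[0, 0, -45], [0, 0, -45], [0, 0, -45], [0, 0, -45], [0, 0, -40]]' --rot '[[0, 0, 0], [0, 0, 0.149], [0, 0, 0.149], [0, 0, 0.149], [0, 0, 0.149]]' --grip '[40, 40, 40, 40, 40]'

```text
time_s: 35.8
position: [494.3, 339.5, 259.9]
tcp_rot: [0.404, 0.915, 0.001, 0.001]
wrist_force: [0.6, 0.2, -0.1]
grip_width: 0.461
gripper_force: 0.0
```

Emit:
move_arm --offset '[[0, 0, 0], [0, 0, 0], [0, 0, 0], [0, 0, 0], [0, 0, 0]]' --rot '[[0, 0, 0.149], [0, 0, 0.149], [0, 0, 0.149], [0, 0, 0.149], [0, 0, 0.149]]' --grip '[40, 40, 40, 40, 40]'

```text
time_s: 36.3
position: [494.0, 339.4, 257.4]
tcp_rot: [0.709, 0.705, 0.001, 0.0]
wrist_force: [0.2, -0.1, -0.0]
grip_width: 0.458
gripper_force: 0.0
```

```bash
python3 p.py pt 500 -67.5 262 0
python3 - <<'E'
from seg import *
im=grab_frame("top")[:,:,::-1]
for roi,z in (((475,590,-105,108),44),((375,640,-420,-215),34)):
    print([(round(a),g.round(0).tolist()) for a,g,P in sherds(im,roi,z)[0]])
E
```

```text
t 36.3 pos [494.  339.4 257.4] turn z -0.005 q6 0.42 then shift [-406.9    6.    -4.8] F [ 0.2 -0.1 -0. ] grip 39.8 0.0
[(482, [535.0, -67.0])]
[(1663, [570.0, -265.0]), (1242, [447.0, -275.0]), (368, [504.0, -324.0]), (857, [577.0, -359.0]), (912, [449.0, -366.0])]
```

Emit:
move_arm --offset '[[-45, 1, 0], [-45, 1, 0], [-45, 1, 0], [-45, 1, 0], [-45, 0, 0]]' --rot '[[0, 0, 0], [0, 0, 0], [0, 0, 0], [0, 0, 0], [0, 0, 0]]' --grip '[40, 40, 40, 40, 40]'

```text
time_s: 36.85
position: [498.3, 112.9, 257.2]
tcp_rot: [0.706, 0.709, 0.001, 0.001]
wrist_force: [0.9, 0.0, 0.8]
grip_width: 0.458
gripper_force: 0.0
```

Emit:
move_arm --offset '[[-45, 0, 0], [-45, 0, 0], [-45, 0, 0], [-46, 0, 0], [0, 0, 35]]' --rot '[[0, 0, 0], [0, 0, 0], [0, 0, 0], [0, 0, 0], [0, 0, 0]]' --grip '[40, 40, 40, 40, 40]'

```text
time_s: 37.35
position: [503.4, -73.6, 225.7]
tcp_rot: [0.708, 0.706, 0.002, 0.007]
wrist_force: [2.0, 0.5, -0.3]
grip_width: 0.462
gripper_force: 0.0
```

Emit:
move_arm --offset '[[0, 0, 45], [0, 0, 45], [0, 0, 45], [0, 0, 0], [0, 0, 0]]' --rot '[[0, 0, 0], [0, 0, 0], [0, 0, 0], [0, 0, 0], [0, 0, 0]]' --grip '[40, 40, 40, 40, 40]'

```text
time_s: 37.85
position: [498.6, -66.5, 86.6]
tcp_rot: [0.706, 0.708, -0.0, -0.001]
wrist_force: [0.4, 0.3, 0.5]
grip_width: 0.46
gripper_force: 0.0
```

```bash
python3 p.py pt 534 -68 38 0
```

```text
t 37.9 pos [498.6 -66.5  86.6] turn z 0.002 q6 -0.36 then shift [-1.5 35.5 48.6] F [0.4 0.3 0.5] grip 40.0 0.0
```

Emit:
move_arm --offset '[[-1, 9, 6], [0, 9, 0], [0, 9, 0], [0, 8, 0], [0, 0, 10]]' --rot '[[0, 0, 0], [0, 0, 0], [0, 0, 0], [0, 0, 0], [0, 0, 0]]' --grip '[40, 40, 40, 40, 40]'

```text
time_s: 38.35
position: [537.0, -68.2, 72.0]
tcp_rot: [0.706, 0.708, 0.002, 0.003]
wrist_force: [0.7, -0.1, -0.3]
grip_width: 0.464
gripper_force: 0.0
```

Emit:
move_arm --offset '[[0, 0, 10], [0, 0, 8], [0, 0, 8], [0, 0, 4], [0, 0, 0]]' --rot '[[0, 0, 0], [0, 0, 0], [0, 0, 0], [0, 0, 0], [0, 0, 0]]' --grip '[40, 40, 40, 40, 40]'

```text
time_s: 38.85
position: [532.8, -67.3, 39.3]
tcp_rot: [0.707, 0.707, -0.0, -0.001]
wrist_force: [0.5, -0.2, 0.2]
grip_width: 0.459
gripper_force: 0.0
```

```bash
python3 p.py pt 534 -69 37.5 0
```

```text
t 38.9 pos [532.8 -67.3  39.3] turn z 0.001 q6 -0.33 then shift [-1.7  1.2  1.8] F [ 0.5 -0.2  0.2] grip 39.9 0.0
```

Emit:
move_arm --offset '[[-1.5, 1, 2], [0, 0, 0], [0, 0, 0], [0, 0, 0], [0, 0, 0]]' --rot '[[0, 0, 0], [0, 0, 0], [0, 0, 0], [0, 0, 0], [0, 0, 0]]' --grip '[40, 12, 12, 12, 12]' --squeeze 20

```text
time_s: 39.35
position: [534.5, -69.3, 39.4]
tcp_rot: [0.707, 0.708, -0.0, 0.0]
wrist_force: [-3.1, -1.3, 10.3]
grip_width: 0.242
gripper_force: 17.9
```

Emit:
move_arm --offset '[[0, 0, 0], [0, 0, -5], [0, 0, -10], [0, 0, 0]]' --rot '[[0, 0, 0], [0, 0, 0], [0, 0, 0], [0, 0, 0]]' --grip '[12, 12, 12, 12]'

```text
time_s: 39.75
position: [535.5, -69.2, 54.6]
tcp_rot: [0.707, 0.707, 0.001, 0.001]
wrist_force: [0.3, 0.9, -0.3]
grip_width: 0.143
gripper_force: 0.0
```

```bash
python3 p.py pt 534 -69 37.5 0
```

```text
t 39.8 pos [535.5 -69.2  54.6] turn z 0.001 q6 -0.34 then shift [ 0.2 -1.6 17.1] F [ 0.3  0.9 -0.3] grip 12.5 0.0
```

Dry_a slipped out because of its sloped sides. I'll back off for a clear top view and re-measure.

Emit:
move_arm --offset '[[0, 0, -20], [0, -18, 0], [0, -18, 0], [0, 0, -45], [0, 0, -45]]' --rot '[[0, 0, 0], [0, 0, 0], [0, 0, 0], [0, 0, 0], [0, 0, 0]]' --grip '[40, 40, 40, 40, 40]'

```text
time_s: 40.25
position: [496.7, -68.4, 162.8]
tcp_rot: [0.707, 0.707, -0.001, -0.003]
wrist_force: [1.3, -1.2, -0.3]
grip_width: 0.44
gripper_force: 0.0
```

Emit:
move_arm --offset '[[0, 0, -45], [-45, -10, -30], [-45, -10, 0], [-45, 0, 0], [-45, 0, 0]]' --rot '[[0, 0, 0], [0, 0, 0], [0, 0, 0], [0, 0, 0], [0, 0, 0]]' --grip '[40, 40, 40, 40, 40]'

```text
time_s: 40.75
position: [479.3, -246.3, 236.1]
tcp_rot: [0.707, 0.708, 0.0, 0.0]
wrist_force: [-0.3, -0.3, 0.3]
grip_width: 0.463
gripper_force: 0.0
```

```bash
cat > grip.py <<'E'
from seg import *
def analyse(im,roi,z,thr=22):
    o,w=sherds(im,roi,z,mm=.5)
    for a,g,P in o:
        h=cv2.approxPolyDP((P*10).astype(np.int32).reshape(-1,1,2),18,True)[:,0]/10
        print("area",round(a),"cen",g.round(1),"poly",h.tolist())
        print(" chords",[(d,round(float(chord(P,g,d,6)[0])),chord(P,g,d,6)[1].round(0).tolist()) for d in range(0,180,15)])
if __name__=="__main__":
    r=[float(v) for v in sys.argv[1:6]]
    im=np.mean([grab_frame("top") for _ in range(4)],0).astype(np.uint8)[:,:,::-1].copy(); cv2.imwrite("cur.png",im)
    analyse(im,[int(v) for v in r[:4]],r[4])
E
python3 grip.py 475 590 -105 -33 42
python3 - <<'E'
from seg import *
im=cv2.imread("cur.png"); _,w=sherds(im,(510,560,-92,-36),40,mm=2)
print(w.shape); d=w[:,:,2].astype(int)-w[:,:,0]
print("x0=510,y0=-92, 2mm cells, R-B"); print("\n".join(" ".join("%3d"%v for v in r) for r in d))
E
```

```text
area 512 cen [536.  -67.9] poly [[527.0, -83.0], [529.5, -49.0], [537.0, -49.0], [542.5, -55.0], [547.0, -79.0], [538.5, -83.0]]
 chords [(0, 20, [537.0, -68.0]), (15, 20, [535.0, -68.0]), (30, 25, [534.0, -69.0]), (45, 31, [535.0, -69.0]), (60, 33, [536.0, -69.0]), (75, 35, [536.0, -67.0]), (90, 34, [536.0, -66.0]), (105, 35, [535.0, -66.0]), (120, 35, [535.0, -66.0]), (135, 31, [536.0, -68.0]), (150, 27, [538.0, -69.0]), (165, 22, [538.0, -68.0])]
(28, 25, 3)
x0=510,y0=-92, 2mm cells, R-B
 -5  -5  -5  -5  -5  -6  -6  -6  -6  -6  -6  -6  -7  -6  -5  -5  -5  -5  -5  -6  -6  -5  -5  -5  -6
 -5  -5  -4  -6  -6  -6  -6  -7  -8  -7  -7  -7  -7  -7  -7  -7  -5  -5  -6  -7  -6  -6  -5  -6  -6
 -4  -3  -4  -5  -5  -5  -5  -5  -5  -4  -4  -5  -5  -5  -7  -7  -6  -6  -5  -5  -5  -4  -4  -5  -6
 -5  -5  -5  -5  -6  -5  -2   2   5   8   8   2  -4  -8 -10 -10  -8  -7  -7  -6  -5  -4  -4  -5  -5
 -5  -5  -5  -6  -7  -6   0   8  15  25  29  24  15  10   9   5   0  -4  -7  -7  -5  -5  -5  -4  -4
 -5  -5  -5  -5  -6  -7   0  10  19  36  49  49  47  44  45  33  16   3  -6  -8  -6  -4  -4  -4  -4
 -5 
[... 1495 characters left out ...]

 -5  -5  -4  -5  -5  -5  -5  -4   2  11  30  46  50  40  21   4  -6  -6  -6  -6  -6  -6  -7  -6  -5
 -5  -4  -4  -5  -5  -5  -4  -3   1  10  26  39  33  19   5  -3  -6  -5  -4  -4  -5  -5  -5  -5  -4
 -5  -4  -5  -5  -6  -6  -5  -5  -2   4  15  21  12   3  -4  -5  -7  -6  -5  -4  -5  -5  -5  -5  -5
 -5  -5  -6  -6  -6  -6  -6  -6  -5  -2   3   3  -2  -6  -7  -6  -6  -6  -5  -5  -5  -5  -5  -6  -5
 -4  -4  -5  -5  -5  -6  -6  -5  -5  -4  -4  -3  -4  -5  -6  -6  -6  -5  -5  -6  -5  -5  -5  -5  -5
 -5  -4  -4  -5  -5  -5  -6  -5  -4  -5  -5  -5  -6  -6  -5  -4  -5  -4  -5  -5  -5  -5  -5  -4  -5
 -1   0   1  -1   0  -1  -1  -1   0  -1  -1  -2  -2  -2  -2  -2  -1  -1  -2  -2  -2  -2  -3  -2  -2
```

Emit:
move_arm --offset '[[45, 4, 0], [45, 4, 0], [45, 4, 0], [43, 4, 0], [0, 0, 40]]' --rot '[[0, 0, 0], [0, 0, 0], [0, 0, 0], [0, 0, 0], [0, 0, -0.12]]' --grip '[40, 40, 40, 40, 40]'

```text
time_s: 41.45
position: [498.0, -61.3, 199.1]
tcp_rot: [0.659, 0.752, 0.003, 0.004]
wrist_force: [1.1, -0.7, -0.6]
grip_width: 0.458
gripper_force: 0.0
```

Emit:
move_arm --offset '[[0, 0, 40], [0, 0, 40], [0, 0, 36], [0, 0, 0], [0, 0, 0]]' --rot '[[0, 0, 0], [0, 0, 0], [0, 0, 0], [0, 0, 0], [0, 0, 0]]' --grip '[40, 40, 40, 40, 40]'

```text
time_s: 41.95
position: [494.9, -65.6, 79.6]
tcp_rot: [0.663, 0.749, -0.0, -0.001]
wrist_force: [1.0, -0.5, -0.5]
grip_width: 0.456
gripper_force: 0.0
```

```bash
python3 p.py pt 535 -65 70 0.12
```

```text
t 42.0 pos [494.9 -65.6  79.6] turn z 0.002 q6 -0.48 then shift [-4.2 39.9  9.5] F [ 1.  -0.5 -0.5] grip 39.7 0.0
```

Emit:
move_arm --offset '[[-1, 10, 0], [-1, 10, 0], [-1, 10, 0], [-1, 10, 0], [0, 0, 10]]' --rot '[[0, 0, 0], [0, 0, 0], [0, 0, 0], [0, 0, 0], [0, 0, 0]]' --grip '[40, 40, 40, 40, 40]'

```text
time_s: 42.45
position: [539.6, -67.0, 71.1]
tcp_rot: [0.663, 0.749, 0.001, 0.003]
wrist_force: [0.5, -0.6, -0.6]
grip_width: 0.462
gripper_force: 0.0
```

Emit:
move_arm --offset '[[0, 0, 12], [0, 0, 12], [0, 0, 6], [0, 0, 2], [0, 0, 0]]' --rot '[[0, 0, 0], [0, 0, 0], [0, 0, 0], [0, 0, 0], [0, 0, 0]]' --grip '[40, 40, 40, 40, 40]'

```text
time_s: 42.95
position: [535.1, -66.0, 36.9]
tcp_rot: [0.663, 0.749, -0.0, -0.001]
wrist_force: [0.5, 0.2, 0.7]
grip_width: 0.46
gripper_force: 0.0
```

```bash
python3 p.py pt 535 -65 34.5 0.12
```

```text
t 43.0 pos [535.1 -66.   36.9] turn z 0.001 q6 -0.45 then shift [ 1.  -0.   2.4] F [0.5 0.2 0.7] grip 40.1 0.0
```

Emit:
move_arm --offset '[[1, 0, 1], [0, 0, 1], [0, 0, 0]]' --rot '[[0, 0, 0], [0, 0, 0], [0, 0, 0]]' --grip '[40, 40, 40]'

```text
time_s: 43.25
position: [535.8, -65.1, 35.8]
tcp_rot: [0.663, 0.749, 0.0, 0.0]
wrist_force: [-0.4, 0.0, 0.5]
grip_width: 0.462
gripper_force: 0.0
```

Emit:
move_arm --offset '[[0, 0, 1], [0, 0, 0], [0, 0, 0]]' --rot '[[0, 0, 0], [0, 0, 0], [0, 0, 0]]' --grip '[40, 40, 40]'

```text
time_s: 43.55
position: [535.6, -65.1, 34.6]
tcp_rot: [0.663, 0.749, 0.0, 0.0]
wrist_force: [-0.6, 0.4, 0.3]
grip_width: 0.46
gripper_force: 0.0
```

Emit:
move_arm --offset '[[0, 0, 0], [0, 0, 0], [0, 0, 0], [0, 0, 0], [0, 0, 0]]' --rot '[[0, 0, 0], [0, 0, 0], [0, 0, 0], [0, 0, 0], [0, 0, 0]]' --grip '[12, 12, 12, 12, 12]' --squeeze 14

```text
time_s: 44.05
position: [535.5, -65.1, 34.5]
tcp_rot: [0.663, 0.749, -0.0, -0.0]
wrist_force: [-0.2, 0.1, 0.2]
grip_width: 0.27
gripper_force: 13.4
```

Emit:
move_arm --offset '[[0, 0, 0], [0, 0, -5], [0, 0, -15], [0, 0, -20], [0, 0, 0]]' --rot '[[0, 0, 0], [0, 0, 0], [0, 0, 0], [0, 0, 0], [0, 0, 0]]' --grip '[12, 12, 12, 12, 12]'

```text
time_s: 44.55
position: [537.4, -65.6, 76.8]
tcp_rot: [0.663, 0.749, 0.001, 0.002]
wrist_force: [-0.4, -0.3, 0.1]
grip_width: 0.264
gripper_force: 13.4
```

Emit:
move_arm --offset '[[0, -18, 0], [0, -18, 0], [0, 0, -40], [0, 0, -40], [0, 0, -40]]' --rot '[[0, 0, 0], [0, 0, 0], [0, 0, 0], [0, 0, 0], [0, 0, 0]]' --grip '[12, 12, 12, 12, 12]'

```text
time_s: 45.05
position: [499.1, -69.3, 195.1]
tcp_rot: [0.663, 0.748, -0.0, -0.001]
wrist_force: [1.2, 0.1, 0.1]
grip_width: 0.269
gripper_force: 13.4
```

```bash
python3 p.py pt 450 290 262 0.12
```

```text
t 45.0 pos [499.1 -69.3 195.1] turn z 0.001 q6 -0.48 then shift [362.6  -5.8 -66.5] F [1.2 0.1 0.1] grip 23.4 13.424404022359795
```

Emit:
move_arm --offset '[[0, 0, -35], [0, 0, -31], [40, 0, 0], [40, 0, 0], [40, 0, 0]]' --rot '[[0, 0, 0], [0, 0, 0], [0, 0, 0], [0, 0, 0], [0, 0, 0]]' --grip '[12, 12, 12, 12, 12]'

```text
time_s: 45.55
position: [484.9, 50.6, 260.4]
tcp_rot: [0.664, 0.748, 0.0, 0.0]
wrist_force: [1.1, -0.5, -0.7]
grip_width: 0.262
gripper_force: 13.4
```

Emit:
move_arm --offset '[[40, -1, 0], [40, -1, 0], [40, -1, 0], [40, -1, 0], [42, -1, 0]]' --rot '[[0, 0, 0], [0, 0, 0], [0, 0, 0], [0, 0, 0], [0, 0, 0]]' --grip '[12, 12, 12, 12, 12]'

```text
time_s: 46.05
position: [455.3, 250.9, 260.0]
tcp_rot: [0.663, 0.748, -0.0, -0.0]
wrist_force: [0.5, 0.3, -0.6]
grip_width: 0.268
gripper_force: 13.4
```

Emit:
move_arm --offset '[[40, -1, 0], [0, 0, 40], [0, 0, 40], [0, 0, 40], [0, 0, 0]]' --rot '[[0, 0, 0], [0, 0, 0], [0, 0, 0], [0, 0, 0], [0, 0, 0]]' --grip '[12, 12, 12, 12, 12]'

```text
time_s: 46.55
position: [445.7, 287.6, 135.4]
tcp_rot: [0.663, 0.749, -0.006, -0.003]
wrist_force: [-0.9, -0.9, 0.4]
grip_width: 0.267
gripper_force: 13.4
```

```bash
python3 p.py pt 450 290 28.5 0.12
```

```text
t 46.5 pos [445.7 287.6 135.4] turn z 0.001 q6 0.24 then shift [  2.2   5.9 106.9] F [-0.9 -0.9  0.4] grip 23.3 13.424837800685907
```

Emit:
move_arm --offset '[[0, 0, 40], [0, 0, 40], [0, 0, 18], [0, 0, 0], [0, 0, 0]]' --rot '[[0, 0, 0], [0, 0, 0], [0, 0, 0], [0, 0, 0], [0, 0, 0]]' --grip '[12, 12, 12, 12, 12]'

```text
time_s: 47.05
position: [451.4, 289.5, 43.8]
tcp_rot: [0.663, 0.748, 0.001, 0.0]
wrist_force: [0.6, -0.7, 0.1]
grip_width: 0.264
gripper_force: 13.4
```

```bash
python3 p.py pt 450 290 28 0.12
```

```text
t 47.0 pos [451.4 289.5  43.8] turn z 0.001 q6 0.24 then shift [ 0.6 -1.4 15.8] F [ 0.6 -0.7  0.1] grip 23.0 13.425254831167308
```

Emit:
move_arm --offset '[[0, -1, 8], [0, 0, 5], [0, 0, 2], [0, 0, 0], [0, 0, 0]]' --rot '[[0, 0, 0], [0, 0, 0], [0, 0, 0], [0, 0, 0], [0, 0, 0]]' --grip '[12, 12, 12, 12, 40]'

```text
time_s: 47.55
position: [449.3, 289.1, 27.8]
tcp_rot: [0.663, 0.749, 0.0, 0.0]
wrist_force: [-0.1, 0.6, -0.4]
grip_width: 0.299
gripper_force: 0.0
```

Emit:
move_arm --offset '[[0, 0, 0], [0, 0, 0], [0, 0, -20], [0, 0, -45], [0, 0, -45]]' --rot '[[0, 0, 0], [0, 0, 0], [0, 0, 0], [0, 0, 0], [0, 0, 0]]' --grip '[40, 40, 40, 40, 40]'

```text
time_s: 48.05
position: [448.3, 288.7, 138.0]
tcp_rot: [0.663, 0.749, -0.001, -0.001]
wrist_force: [1.1, 1.2, 0.0]
grip_width: 0.458
gripper_force: 0.0
```

```bash
python3 grip.py 375 640 -420 -215 34
python3 - <<'E'
from seg import *
im=cv2.imread("cur.png")
print([(round(a),g.round(0).tolist()) for a,g,P in sherds(im,(475,590,-105,108),44)[0]])
s=sense(); print(s["position"],s["wrist_force"])
grab_frame("side"); print([(r["position"],r["p"]) for r in landmark_of("side","lug")[:1]],[(r["position"],r["p"]) for r in landmark_of("side","dry_a")[:9]])
E
```

```text
area 1669 cen [ 570.1 -264.9] poly [[570.5, -290.5], [562.5, -290.0], [548.5, -274.5], [554.5, -239.5], [576.5, -244.5], [592.5, -254.0], [593.0, -274.5]]
 chords [(0, 44, [571.0, -265.0]), (15, 48, [571.0, -265.0]), (30, 48, [571.0, -265.0]), (45, 46, [571.0, -264.0]), (60, 47, [569.0, -267.0]), (75, 48, [569.0, -267.0]), (90, 50, [570.0, -266.0]), (105, 52, [570.0, -263.0]), (120, 52, [568.0, -262.0]), (135, 51, [568.0, -263.0]), (150, 47, [571.0, -265.0]), (165, 45, [572.0, -265.0])]
area 1246 cen [ 472.9 -285.1] poly [[481.0, -305.5], [468.0, -306.5], [463.0, -302.5], [452.5, -280.5], [452.0, -272.0], [462.0, -265.5], [469.0, -265.5], [495.0, -278.5], [495.0, -286.0]]
 chords [(0, 42, [474.0, -285.0]), (15, 41, [476.0, -284.0]), (30, 39, [475.0, -284.0]), (45, 38, [473.0, -285.0]), (60, 39, [472.0, -287.0]), (75, 40, [472.0, -287.0]), (90, 41, [473.0, -286.0]), (105, 44, [473.0, -285.0]), (120, 44, [473.0, -285.0]), (135, 45, [472.0, -284.0]), (150, 44, [470.0, -284.0]), (165, 45, [472.0, -285.0])]
area 371 cen [ 504.  -324.1] poly [[496.0, -337.0], [497.5, -309.5], [505.0, -308.
[... 911 characters left out ...]
n [ 448.6 -366. ] poly [[459.5, -384.0], [442.5, -380.5], [431.5, -374.0], [431.5, -365.5], [438.0, -348.0], [445.0, -348.0], [465.5, -356.5], [465.5, -365.0]]
 chords [(0, 34, [448.0, -366.0]), (15, 37, [449.0, -366.0]), (30, 38, [449.0, -366.0]), (45, 36, [449.0, -366.0]), (60, 32, [449.0, -366.0]), (75, 31, [449.0, -366.0]), (90, 36, [449.0, -366.0]), (105, 40, [449.0, -366.0]), (120, 42, [449.0, -366.0]), (135, 41, [449.0, -366.0]), (150, 36, [448.0, -366.0]), (165, 33, [448.0, -366.0])]
[]
[449.77853999 289.29088453 138.78741819] [-0.56104017 -0.30921082 -1.05229705]
[([263.9, 114.3], 0.91)] [([210.6, 163.6], 0.61), ([192.1, 160.8], 0.57), ([186.5, 172.3], 0.54), ([253.9, 134.4], 0.51)]
```

wet_a was knocked to (473,-285), still on the board. All bays are empty and three dry sherds are on the wood. I'll take wet_b first.

Emit:
move_arm --offset '[[0, 0, -45], [0, 0, -45], [0, 0, -30], [-46, -6, 0], [-46, -6, 0]]' --rot '[[0, 0, 0], [0, 0, 0], [0, 0, 0], [0, 0, 0], [0, 0, 0]]' --grip '[48, 48, 48, 48, 48]'

```text
time_s: 48.9
position: [448.3, 196.1, 257.2]
tcp_rot: [0.662, 0.75, -0.0, 0.0]
wrist_force: [1.0, -0.9, -0.1]
grip_width: 0.547
gripper_force: 0.0
```

Emit:
move_arm --offset '[[-46, -6, 0], [-46, -6, 0], [-46, -6, 0], [-46, -6, 0], [-46, -6, 0]]' --rot '[[0, 0, 0], [0, 0, 0], [0, 0, 0], [0, 0, 0], [0, 0, 0]]' --grip '[48, 48, 48, 48, 48]'

```text
time_s: 49.4
position: [445.3, -37.2, 256.1]
tcp_rot: [0.663, 0.749, -0.001, -0.002]
wrist_force: [1.4, -1.0, 0.8]
grip_width: 0.551
gripper_force: 0.0
```

Emit:
move_arm --offset '[[-46, -6, 0], [-46, -6, 0], [-46, -6, 0], [-46, -5, 0], [-46, -5, 0]]' --rot '[[0, 0, 0], [0, 0, 0], [0, 0, 0], [0, 0, 0], [0, 0, 0]]' --grip '[48, 48, 48, 48, 48]'

```text
time_s: 49.9
position: [445.3, -268.7, 255.7]
tcp_rot: [0.663, 0.748, 0.0, -0.002]
wrist_force: [1.5, -0.1, -0.2]
grip_width: 0.553
gripper_force: 0.0
```

Emit:
move_arm --offset '[[-46, -5, 0], [-46, -5, 0], [0, 0, 0], [0, 0, 0], [0, 0, 0]]' --rot '[[0, 0, 0], [0, 0, 0], [0, 0, -0.14], [0, 0, -0.14], [0, 0, -0.14]]' --grip '[48, 48, 48, 48, 48]'

```text
time_s: 50.4
position: [446.6, -359.8, 255.0]
tcp_rot: [0.491, 0.871, 0.001, -0.002]
wrist_force: [-1.0, 0.6, 0.3]
grip_width: 0.552
gripper_force: 0.0
```

Emit:
move_arm --offset '[[0, 0, 40], [0, 0, 40], [0, 0, 40], [0, 0, 20], [0, 0, 0]]' --rot '[[0, 0, -0.14], [0, 0, -0.14], [0, 0, -0.14], [0, 0, -0.12], [0, 0, 0]]' --grip '[48, 48, 48, 48, 48]'

```text
time_s: 50.9
position: [444.9, -357.0, 112.5]
tcp_rot: [0.243, 0.97, 0.003, -0.005]
wrist_force: [-0.7, -0.9, -0.4]
grip_width: 0.556
gripper_force: 0.0
```

```bash
python3 p.py pt 448.6 -366 60 1.1
```

```text
t 50.9 pos [ 444.9 -357.   112.5] turn z -0.019 q6 -1.95 then shift [-7.9 -6.6 52.4] F [-0.7 -0.9 -0.4] grip 48.4 0.0
```

Emit:
move_arm --offset '[[-8, -6, 20], [0, 0, 30], [0, 0, 10], [0, 0, 0], [0, 0, 0]]' --rot '[[0, 0, -0.02], [0, 0, 0], [0, 0, 0], [0, 0, 0], [0, 0, 0]]' --grip '[48, 48, 48, 48, 48]'

```text
time_s: 51.4
position: [452.1, -369.2, 58.3]
tcp_rot: [0.233, 0.972, -0.0, 0.0]
wrist_force: [0.4, 0.1, 0.1]
grip_width: 0.553
gripper_force: 0.0
```

```bash
python3 p.py pt 448.6 -366 28 1.1
```

```text
t 51.4 pos [ 452.1 -369.2   58.3] turn z 0.0 q6 -1.98 then shift [ 4.6  1.3 30.3] F [0.4 0.1 0.1] grip 48.1 0.0
```

Emit:
move_arm --offset '[[4.5, 1.5, 15], [0, 0, 10], [0, 0, 4], [0, 0, 0], [0, 0, 0]]' --rot '[[0, 0, 0], [0, 0, 0], [0, 0, 0], [0, 0, 0], [0, 0, 0]]' --grip '[48, 48, 48, 48, 20]' --squeeze 22

```text
time_s: 51.9
position: [448.8, -366.0, 29.0]
tcp_rot: [0.233, 0.973, -0.0, 0.0]
wrist_force: [-0.0, -0.7, 0.3]
grip_width: 0.514
gripper_force: 0.0
```

Emit:
move_arm --offset '[[0, 0, 0], [0, 0, 0], [0, 0, 0], [0, 0, 0]]' --rot '[[0, 0, 0], [0, 0, 0], [0, 0, 0], [0, 0, 0]]' --grip '[20, 20, 20, 20]'

```text
time_s: 52.3
position: [448.8, -366.0, 29.0]
tcp_rot: [0.233, 0.973, -0.0, 0.001]
wrist_force: [0.2, 0.4, 3.0]
grip_width: 0.391
gripper_force: 21.5
```

Emit:
move_arm --offset '[[0, 0, -20], [0, 0, -45], [0, 0, -45], [0, 0, -45], [0, 0, -45]]' --rot '[[0, 0, 0], [0, 0, 0], [0, 0, 0], [0, 0, 0], [0, 0, 0]]' --grip '[20, 20, 20, 20, 20]'

```text
time_s: 52.8
position: [448.0, -365.1, 230.2]
tcp_rot: [0.233, 0.973, 0.0, -0.0]
wrist_force: [0.1, -0.5, -0.5]
grip_width: 0.393
gripper_force: 21.4
```

Emit:
move_arm --offset '[[0, 0, -30], [13, 45, 0], [13, 45, 0], [13, 45, 0], [13, 45, 0]]' --rot '[[0, 0, 0], [0, 0, 0], [0, 0, 0], [0, 0, 0], [0, 0, 0]]' --grip '[20, 20, 20, 20, 20]'

```text
time_s: 53.3
position: [483.2, -179.7, 258.5]
tcp_rot: [0.233, 0.972, 0.0, -0.0]
wrist_force: [1.1, 0.1, 0.0]
grip_width: 0.392
gripper_force: 21.4
```

Emit:
move_arm --offset '[[13, 45, 0], [13, 45, 0], [13, 45, 0], [12, 44, 0], [0, 0, 0]]' --rot '[[0, 0, 0], [0, 0, 0], [0, 0, 0], [0, 0, 0], [0, 0, -0.15]]' --grip '[20, 20, 20, 20, 20]'

```text
time_s: 53.8
position: [518.7, 6.6, 258.4]
tcp_rot: [0.155, 0.988, 0.001, -0.0]
wrist_force: [-0.4, -0.7, -0.1]
grip_width: 0.391
gripper_force: 21.4
```

Emit:
move_arm --offset '[[0, 0, 40], [0, 0, 40], [0, 0, 40], [0, 0, 0], [0, 0, 0]]' --rot '[[0, 0, -0.15], [0, 0, 0], [0, 0, 0], [0, 0, 0], [0, 0, 0]]' --grip '[20, 20, 20, 20, 20]'

```text
time_s: 54.3
position: [518.8, 1.2, 138.5]
tcp_rot: [0.085, 0.996, 0.0, -0.001]
wrist_force: [0.4, 0.1, 0.2]
grip_width: 0.391
gripper_force: 21.4
```

```bash
python3 p.py pt 520 1 38 1.4
```

```text
t 54.3 pos [518.8   1.2 138.5] turn z 0.001 q6 -1.61 then shift [ -1.4  -0.  100.5] F [0.4 0.1 0.2] grip 34.0 21.404823279517586
```

Well placed. Lowering into the middle bay.

Emit:
move_arm --offset '[[-1, 0, 35], [0, 0, 35], [0, 0, 20], [0, 0, 0], [0, 0, 0]]' --rot '[[0, 0, 0], [0, 0, 0], [0, 0, 0], [0, 0, 0], [0, 0, 0]]' --grip '[20, 20, 20, 20, 20]'

```text
time_s: 54.8
position: [521.8, 0.6, 50.4]
tcp_rot: [0.085, 0.996, -0.0, 0.002]
wrist_force: [0.8, 1.4, 0.1]
grip_width: 0.391
gripper_force: 21.4
```

Emit:
move_arm --offset '[[0, 0, 6], [0, 0, 3], [0, 0, 0], [0, 0, 0]]' --rot '[[0, 0, 0], [0, 0, 0], [0, 0, 0], [0, 0, 0]]' --grip '[20, 20, 20, 20]'

```text
time_s: 55.2
position: [520.3, 1.0, 40.0]
tcp_rot: [0.085, 0.996, -0.0, 0.0]
wrist_force: [0.7, -0.2, -1.0]
grip_width: 0.389
gripper_force: 21.4
```

```bash
python3 p.py pt 520 1 37 1.4
```

```text
t 55.2 pos [520.3   1.   40. ] turn z 0.001 q6 -1.61 then shift [ 0.3 -0.   3. ] F [ 0.7 -0.2 -1. ] grip 33.8 21.404751673617284
```

Emit:
move_arm --offset '[[0, 0, 2.5], [0, 0, 0], [0, 0, 0], [0, 0, 0], [0, 0, -10]]' --rot '[[0, 0, 0], [0, 0, 0], [0, 0, 0], [0, 0, 0], [0, 0, 0]]' --grip '[20, 20, 46, 46, 46]'

```text
time_s: 55.7
position: [519.0, 1.2, 46.4]
tcp_rot: [0.085, 0.996, 0.0, -0.002]
wrist_force: [-0.5, 0.3, -0.1]
grip_width: 0.512
gripper_force: 0.0
```

Emit:
move_arm --offset '[[0, 0, -40], [0, 0, -45], [0, 0, -45], [0, 0, -45], [0, 0, -40]]' --rot '[[0, 0, 0], [0, 0, 0], [0, 0, 0], [0, 0, 0], [0, 0, 0]]' --grip '[46, 46, 46, 46, 46]'

```text
time_s: 56.2
position: [519.8, 1.1, 265.2]
tcp_rot: [0.085, 0.996, -0.0, 0.001]
wrist_force: [1.4, -0.9, 0.4]
grip_width: 0.527
gripper_force: 0.0
```

Emit:
move_arm --offset '[[-15, -43, 0], [-15, -43, 0], [-15, -43, 0], [-15, -43, 0], [-15, -43, 0]]' --rot '[[0, 0, 0], [0, 0, 0], [0, 0, 0], [0, 0, 0], [0, 0, 0]]' --grip '[46, 46, 46, 46, 46]'

```text
time_s: 56.7
position: [557.4, -225.0, 262.9]
tcp_rot: [0.085, 0.996, 0.0, 0.0]
wrist_force: [-0.3, 0.7, -0.4]
grip_width: 0.529
gripper_force: 0.0
```

Emit:
move_arm --offset '[[-15, -43, 0], [-15, -43, 0], [-14, -43, 0], [0, 0, 0], [0, 0, 0]]' --rot '[[0, 0, 0], [0, 0, 0], [0, 0, 0.148], [0, 0, 0.148], [0, 0, 0.148]]' --grip '[46, 46, 46, 46, 46]'

```text
time_s: 57.2
position: [578.5, -359.8, 262.0]
tcp_rot: [0.306, 0.952, 0.0, -0.0]
wrist_force: [-0.3, 0.6, -0.1]
grip_width: 0.529
gripper_force: 0.0
```

Emit:
move_arm --offset '[[0, 0, 40], [0, 0, 40], [0, 0, 40], [0, 0, 40], [0, 0, 0]]' --rot '[[0, 0, 0.148], [0, 0, 0.148], [0, 0, 0.148], [0, 0, 0.148], [0, 0, 0]]' --grip '[46, 46, 46, 46, 46]'

```text
time_s: 57.7
position: [575.1, -354.7, 96.2]
tcp_rot: [0.567, 0.824, 0.001, -0.007]
wrist_force: [-1.0, 0.7, -0.8]
grip_width: 0.53
gripper_force: 0.0
```

```bash
python3 p.py pt 579 -358.5 28 0.37; python3 grip.py 475 590 -105 108 44
```

```text
t 57.7 pos [ 575.1 -354.7   96.2] turn z -0.005 q6 -1.08 then shift [-5.8  2.7 68.2] F [-1.   0.7 -0.8] grip 46.1 0.0
area 950 cen [519.9   1.1] poly [[535.0, -14.5], [504.0, -11.5], [504.0, 15.0], [533.0, 15.5], [536.0, 8.0]]
 chords [(0, 32, [520.0, 1.0]), (15, 36, [520.0, 1.0]), (30, 39, [520.0, 1.0]), (45, 40, [520.0, 1.0]), (60, 38, [520.0, 1.0]), (75, 33, [520.0, 1.0]), (90, 30, [520.0, 1.0]), (105, 35, [520.0, 1.0]), (120, 42, [520.0, 1.0]), (135, 43, [520.0, 1.0]), (150, 42, [520.0, 1.0]), (165, 36, [520.0, 1.0])]
```

Emit:
move_arm --offset '[[-3, 0, 20], [0, 0, 20], [0, 0, 0], [0, 0, 0]]' --rot '[[0, 0, 0], [0, 0, 0], [0, 0, 0], [0, 0, 0]]' --grip '[46, 46, 46, 46]'

```text
time_s: 58.3
position: [581.3, -361.7, 64.2]
tcp_rot: [0.567, 0.824, -0.0, 0.001]
wrist_force: [0.7, -0.4, 0.7]
grip_width: 0.524
gripper_force: 0.0
```

```bash
python3 p.py pt 579 -358.5 28 0.37
```

```text
t 58.3 pos [ 581.3 -361.7   64.2] turn z -0.004 q6 -1.09 then shift [ 3.9 -1.  36.2] F [ 0.7 -0.4  0.7] grip 45.6 0.0
```

Emit:
move_arm --offset '[[3.5, -1, 16], [0, 0, 14], [0, 0, 5], [0, 0, 0], [0, 0, 0]]' --rot '[[0, 0, 0], [0, 0, 0], [0, 0, 0], [0, 0, 0], [0, 0, 0]]' --grip '[46, 46, 46, 46, 16]' --squeeze 20

```text
time_s: 58.8
position: [578.5, -358.4, 27.5]
tcp_rot: [0.567, 0.824, -0.0, 0.0]
wrist_force: [-0.5, 0.0, -0.6]
grip_width: 0.492
gripper_force: 0.0
```

Emit:
move_arm --offset '[[0, 0, 0], [0, 0, 0], [0, 0, 0], [0, 0, 0]]' --rot '[[0, 0, 0], [0, 0, 0], [0, 0, 0], [0, 0, 0]]' --grip '[16, 16, 16, 16]'

```text
time_s: 59.2
position: [576.9, -358.8, 29.5]
tcp_rot: [0.567, 0.824, -0.001, -0.001]
wrist_force: [-6.7, -0.7, 11.9]
grip_width: 0.261
gripper_force: 18.2
```

Emit:
move_arm --offset '[[0, 0, -5], [0, 0, -20], [0, 0, 0], [0, 0, 0]]' --rot '[[0, 0, 0], [0, 0, 0], [0, 0, -0.15], [0, 0, 0]]' --grip '[48, 48, 48, 48]'

```text
time_s: 59.6
position: [578.8, -358.4, 53.0]
tcp_rot: [0.504, 0.864, -0.0, 0.001]
wrist_force: [0.1, 0.8, -0.3]
grip_width: 0.514
gripper_force: 0.0
```

```bash
python3 - <<'E'
from h import *
c=grab_frame("side"); print([(np.round(r["position"],1).tolist(),round(r["p"],2)) for r in landmark_of("side","wet_c")[:9]])
print("expected",proj("side",[577,-359,26]))
E
python3 p.py pt 576 -359 26.5 0.52
```

```text
[([308.5, 282.7], 0.65), ([273.1, 278.7], 0.46), ([232.3, 207.2], 0.45)]
expected [308.02720481 282.35982828]
t 59.7 pos [ 578.1 -357.8   52. ] turn z -0.008 q6 -1.23 then shift [ 0.  -2.4 25.5] F [-0.2 -0.8  0.2] grip 46.3 0.0
```

Emit:
move_arm --offset '[[0, -2, 10], [0, 0, 10], [0, 0, 4], [0, 0, 0]]' --rot '[[0, 0, 0], [0, 0, 0], [0, 0, 0], [0, 0, 0]]' --grip '[48, 48, 48, 48]'

```text
time_s: 60.1
position: [575.4, -358.3, 26.2]
tcp_rot: [0.504, 0.864, 0.0, -0.002]
wrist_force: [1.0, 0.3, 0.7]
grip_width: 0.553
gripper_force: 0.0
```

Emit:
move_arm --offset '[[0, 0, 1.5], [0, 0, 0], [0, 0, 0]]' --rot '[[0, 0, 0], [0, 0, 0], [0, 0, 0]]' --grip '[48, 48, 48]'

```text
time_s: 60.4
position: [576.6, -359.2, 26.8]
tcp_rot: [0.504, 0.864, -0.0, 0.0]
wrist_force: [-0.8, 0.2, 0.4]
grip_width: 0.552
gripper_force: 0.0
```

Emit:
move_arm --offset '[[0, 0, 0], [0, 0, 0], [0, 0, 0], [0, 0, 0], [0, 0, 0]]' --rot '[[0, 0, 0], [0, 0, 0], [0, 0, 0], [0, 0, 0], [0, 0, 0]]' --grip '[16, 16, 16, 16, 16]' --squeeze 12

```text
time_s: 60.9
position: [576.5, -359.2, 26.8]
tcp_rot: [0.504, 0.864, -0.0, 0.0]
wrist_force: [-0.6, -0.1, 0.7]
grip_width: 0.322
gripper_force: 11.9
```

Emit:
move_arm --offset '[[0, 0, -8], [0, 0, -30], [0, 0, -45], [0, 0, -45], [0, 0, -45]]' --rot '[[0, 0, 0], [0, 0, 0], [0, 0, 0], [0, 0, 0], [0, 0, 0]]' --grip '[16, 16, 16, 16, 16]' --squeeze 15

```text
time_s: 61.4
position: [576.2, -358.7, 201.6]
tcp_rot: [0.504, 0.864, 0.0, -0.0]
wrist_force: [0.2, 0.1, 0.2]
grip_width: 0.315
gripper_force: 14.8
```

Emit:
move_arm --offset '[[0, 0, -45], [0, 0, -17], [40, 14, 0], [40, 14, 0], [40, 14, 0]]' --rot '[[0, 0, 0], [0, 0, 0], [0, 0, 0], [0, 0, 0], [0, 0, 0]]' --grip '[16, 16, 16, 16, 16]'

```text
time_s: 61.9
position: [553.2, -232.7, 262.2]
tcp_rot: [0.504, 0.864, 0.0, 0.0]
wrist_force: [0.6, 0.1, -1.4]
grip_width: 0.315
gripper_force: 14.8
```

Emit:
move_arm --offset '[[40, 14, 0], [40, 14, 0], [40, 14, 0], [38, 14, 0], [0, 0, 0]]' --rot '[[0, 0, 0], [0, 0, 0], [0, 0, 0], [0, 0, 0], [0, 0, -0.146]]' --grip '[16, 16, 16, 16, 16]'

```text
time_s: 62.4
position: [522.4, -63.7, 262.0]
tcp_rot: [0.436, 0.9, 0.001, -0.001]
wrist_force: [0.1, -0.3, -0.7]
grip_width: 0.321
gripper_force: 14.8
```

Emit:
move_arm --offset '[[0, 0, 0], [0, 0, 0], [0, 0, 0], [0, 0, 0], [0, 0, 0]]' --rot '[[0, 0, -0.146], [0, 0, -0.146], [0, 0, -0.146], [0, 0, -0.146], [0, 0, -0.146]]' --grip '[16, 16, 16, 16, 16]'

```text
time_s: 62.9
position: [524.6, -68.6, 262.1]
tcp_rot: [0.087, 0.996, -0.0, 0.0]
wrist_force: [-0.3, -0.0, 0.1]
grip_width: 0.318
gripper_force: 14.8
```

```bash
python3 p.py pt 524 -68 36 1.4
```

```text
t 62.9 pos [524.6 -68.6 262.1] turn z -0.003 q6 -1.74 then shift [  0.8   0.5 226.1] F [-0.3 -0.   0.1] grip 27.7 14.847740119148511
```

Emit:
move_arm --offset '[[0, 0, 45], [0, 0, 45], [0, 0, 45], [0, 0, 45], [0, 0, 30]]' --rot '[[0, 0, 0], [0, 0, 0], [0, 0, 0], [0, 0, 0], [0, 0, 0]]' --grip '[16, 16, 16, 16, 16]'

```text
time_s: 63.4
position: [523.6, -68.4, 49.5]
tcp_rot: [0.09, 0.996, 0.0, -0.001]
wrist_force: [-0.2, -0.6, -0.1]
grip_width: 0.318
gripper_force: 14.8
```

Emit:
move_arm --offset '[[0, 0, 8], [0, 0, 0], [0, 0, 0]]' --rot '[[0, 0, 0], [0, 0, 0], [0, 0, 0]]' --grip '[16, 16, 16]'

```text
time_s: 63.7
position: [526.0, -69.2, 45.0]
tcp_rot: [0.09, 0.996, -0.0, 0.001]
wrist_force: [0.7, -0.1, -0.2]
grip_width: 0.315
gripper_force: 14.8
```

```bash
python3 p.py pt 524 -68 36 1.4
```

```text
t 63.7 pos [526.  -69.2  45. ] turn z -0.009 q6 -1.73 then shift [2.2 0.9 9. ] F [ 0.7 -0.1 -0.2] grip 27.4 14.849165099440143
```

Emit:
move_arm --offset '[[2, 1, 5], [0, 0, 3], [0, 0, 0], [0, 0, 0], [0, 0, 0]]' --rot '[[0, 0, 0], [0, 0, 0], [0, 0, 0], [0, 0, 0], [0, 0, 0]]' --grip '[16, 16, 16, 40, 40]'

```text
time_s: 64.2
position: [523.2, -67.5, 35.8]
tcp_rot: [0.09, 0.996, -0.0, 0.0]
wrist_force: [-1.2, -0.8, 0.3]
grip_width: 0.416
gripper_force: 0.0
```

Emit:
move_arm --offset '[[0, 0, -8], [0, 0, -40], [0, 0, -45], [0, 0, -45], [0, 0, -45]]' --rot '[[0, 0, 0], [0, 0, 0], [0, 0, 0], [0, 0, 0], [0, 0, 0]]' --grip '[40, 40, 40, 40, 40]'

```text
time_s: 64.7
position: [522.5, -67.3, 220.9]
tcp_rot: [0.09, 0.996, -0.0, 0.0]
wrist_force: [0.8, -0.1, 0.1]
grip_width: 0.459
gripper_force: 0.0
```

Emit:
move_arm --offset '[[0, 0, -40], [3, -44, 0], [3, -44, 0], [3, -44, 0], [3, -44, 0]]' --rot '[[0, 0, 0], [0, 0, 0], [0, 0, 0], [0, 0, 0], [0, 0, 0]]' --grip '[58, 58, 58, 58, 58]'

```text
time_s: 65.2
position: [479.0, -239.7, 259.5]
tcp_rot: [0.089, 0.996, -0.0, 0.0]
wrist_force: [0.6, -0.3, 0.4]
grip_width: 0.659
gripper_force: 0.0
```

Emit:
move_arm --offset '[[3, -44, 0], [0, 0, 0], [0, 0, 0], [0, 0, 0], [0, 0, 0]]' --rot '[[0, 0, 0], [0, 0, 0.15], [0, 0, 0.15], [0, 0, 0.15], [0, 0, 0.15]]' --grip '[58, 58, 58, 58, 58]'

```text
time_s: 65.7
position: [468.5, -281.3, 259.1]
tcp_rot: [0.383, 0.924, 0.0, 0.0]
wrist_force: [-0.0, 0.3, -0.4]
grip_width: 0.667
gripper_force: 0.0
```

Emit:
move_arm --offset '[[0, 0, 0], [0, 0, 0], [0, 0, 0], [0, 0, 0], [0, 0, 0]]' --rot '[[0, 0, 0.15], [0, 0, 0.15], [0, 0, 0.15], [0, 0, 0.15], [0, 0, 0.15]]' --grip '[58, 58, 58, 58, 58]'

```text
time_s: 66.2
position: [468.6, -281.0, 259.1]
tcp_rot: [0.695, 0.719, 0.0, 0.0]
wrist_force: [0.5, -0.5, -0.4]
grip_width: 0.67
gripper_force: 0.0
```

Emit:
move_arm --offset '[[0, 0, 40], [0, 0, 40], [0, 0, 40], [0, 0, 20], [0, 0, 0]]' --rot '[[0, 0, 0.15], [0, 0, 0.15], [0, 0, 0.15], [0, 0, 0.15], [0, 0, 0.15]]' --grip '[58, 58, 58, 58, 58]'

```text
time_s: 66.7
position: [466.7, -279.4, 115.7]
tcp_rot: [0.91, 0.415, -0.001, -0.003]
wrist_force: [-0.1, -0.8, 0.2]
grip_width: 0.668
gripper_force: 0.0
```

```bash
python3 p.py pt 471 -284 28 -0.7; python3 grip.py 475 590 -105 108 44
python3 - <<'E'
from h import *
grab_frame("side"); print([(np.round(r["position"],1).tolist(),round(r["p"],2)) for r in landmark_of("side","wet_a")[:9]], proj("side",[472,-284,22]))
E
```

```text
t 66.7 pos [ 466.7 -279.4  115.7] turn z -0.015 q6 -0.03 then shift [-0.8  6.9 87.6] F [-0.1 -0.8  0.2] grip 58.1 0.0
area 924 cen [520.    1.1] poly [[534.5, -14.5], [504.0, -11.0], [505.5, 16.0], [534.5, 14.0]]
 chords [(0, 32, [520.0, 1.0]), (15, 35, [520.0, 1.0]), (30, 39, [520.0, 1.0]), (45, 39, [520.0, 1.0]), (60, 38, [520.0, 1.0]), (75, 33, [520.0, 1.0]), (90, 30, [520.0, 1.0]), (105, 35, [520.0, 1.0]), (120, 41, [520.0, 1.0]), (135, 42, [520.0, 1.0]), (150, 41, [520.0, 1.0]), (165, 36, [520.0, 1.0])]
area 849 cen [525.5 -67.2] poly [[545.0, -84.0], [536.0, -83.5], [519.0, -73.0], [502.5, -69.0], [501.5, -58.0], [535.5, -55.0], [545.0, -71.0]]
 chords [(0, 44, [523.0, -67.0]), (15, 40, [523.0, -68.0]), (30, 33, [525.0, -68.0]), (45, 29, [526.0, -66.0]), (60, 26, [527.0, -65.0]), (75, 24, [526.0, -65.0]), (90, 25, [525.0, -67.0]), (105, 32, [526.0, -70.0]), (120, 39, [527.0, -70.0]), (135, 46, [527.0, -69.0]), (150, 51, [525.0, -67.0]), (165, 47, [524.0, -67.0])]
[([285.4, 261.5], 0.83), ([247.5, 278.4], 0.73), ([241.0, 220.1], 0.59), ([266.1, 113.0], 0.58), ([312.1, 185.9], 0.54), ([273.6, 280.6], 0.51), ([315.4, 201.6], 0.46)] [252.58274201 275.38393778]
```

Run:
```python
from h import *
for q in ((247.5,278.4),(285.4,261.5),(273.6,280.6)): print(q,atz("side",q,22).round(0))
print([(np.round(r["position"],1).tolist(),round(r["p"],2)) for r in boxes_of("side","wet_a")[:9]])
im=grab_frame("top")[:,:,::-1]
from seg import *
print([(round(a),g.round(0).tolist()) for a,g,P in sherds(im,(375,640,-420,-215),34)[0]])
```

```text
(247.5, 278.4) [ 457. -288.   22.]
(285.4, 261.5) [ 564. -272.   22.]
(273.6, 280.6) [ 510. -319.   22.]
[([269.9, 280.6], 0.68), ([249.8, 271.8], 0.65), ([317.6, 199.4], 0.63), ([193.6, 168.1], 0.62), ([318.3, 186.3], 0.61), ([283.7, 258.2], 0.53)]
[(343, [482.0, -278.0]), (1674, [570.0, -265.0])]
```

Emit:
move_arm --offset '[[0, 4, 25], [0, 0, 25], [0, 0, 0], [0, 0, 0]]' --rot '[[0, 0, 0], [0, 0, 0], [0, 0, 0], [0, 0, 0]]' --grip '[60, 60, 60, 60]'

```text
time_s: 67.5
position: [471.8, -283.8, 68.8]
tcp_rot: [0.908, 0.418, -0.0, -0.0]
wrist_force: [0.0, 0.2, 0.7]
grip_width: 0.685
gripper_force: 0.0
```

```bash
python3 p.py pt 471.5 -284.5 27.5 -0.7
```

```text
t 67.5 pos [ 471.8 -283.8   68.8] turn z -0.008 q6 -0.04 then shift [-0.8  0.2 41.3] F [0.  0.2 0.7] grip 59.6 0.0
```

Emit:
move_arm --offset '[[0, 0, 18], [0, 0, 14], [0, 0, 6], [0, 0, 2], [0, 0, 0]]' --rot '[[0, 0, 0], [0, 0, 0], [0, 0, 0], [0, 0, 0], [0, 0, 0]]' --grip '[60, 60, 60, 60, 60]'

```text
time_s: 68.0
position: [472.4, -284.2, 32.7]
tcp_rot: [0.908, 0.418, 0.0, 0.001]
wrist_force: [-6.2, 4.9, 25.4]
grip_width: 0.688
gripper_force: 13.1
```

Emit:
move_arm --offset '[[0, 0, 0], [0, 0, 0], [0, 0, 0], [0, 0, 0], [0, 0, 0]]' --rot '[[0, 0, 0], [0, 0, 0], [0, 0, 0], [0, 0, 0], [0, 0, 0]]' --grip '[60, 28, 28, 28, 28]' --squeeze 18

```text
time_s: 68.5
position: [475.6, -288.1, 32.4]
tcp_rot: [0.908, 0.418, 0.002, 0.006]
wrist_force: [-1.3, -2.3, 18.2]
grip_width: 0.435
gripper_force: 19.1
```

```bash
python3 p.py pt 471.5 -284.5 27.5 -0.7
```

```text
t 68.5 pos [ 475.6 -288.1   32.4] turn z -0.009 q6 -0.04 then shift [ 0.1 -5.5  4.8] F [-1.3 -2.3 18.2] grip 37.9 19.06127901782611
```

Emit:
move_arm --offset '[[0, 0, -3], [0, 0, -5], [0, 0, -45], [0, 0, -45], [0, 0, -45]]' --rot '[[0, 0, 0], [0, 0, 0], [0, 0, 0], [0, 0, 0], [0, 0, 0]]' --grip '[62, 62, 62, 62, 62]'

```text
time_s: 69.0
position: [471.1, -282.9, 172.5]
tcp_rot: [0.909, 0.418, -0.001, -0.001]
wrist_force: [0.6, -0.4, 0.7]
grip_width: 0.703
gripper_force: 0.0
```

Emit:
move_arm --offset '[[-30, -30, 0], [-30, -30, 0], [-30, -30, 0], [-30, -30, 0], [0, 0, 0]]' --rot '[[0, 0, 0], [0, 0, 0], [0, 0, 0], [0, 0, 0], [0, 0, 0]]' --grip '[62, 62, 62, 62, 62]'

```text
time_s: 69.5
position: [298.1, -294.5, 171.2]
tcp_rot: [0.909, 0.416, -0.001, -0.003]
wrist_force: [-0.2, 0.0, -0.5]
grip_width: 0.718
gripper_force: 0.0
```

```bash
python3 grip.py 375 640 -420 -215 34
python3 - <<'E'
from h import *
print(sense()["position"])
E
```

```text
area 1654 cen [ 570.1 -264.9] poly [[571.0, -290.0], [563.0, -290.0], [548.5, -274.5], [555.0, -239.5], [576.0, -244.5], [592.5, -254.5], [593.0, -274.5]]
 chords [(0, 44, [571.0, -265.0]), (15, 48, [571.0, -265.0]), (30, 48, [571.0, -265.0]), (45, 46, [571.0, -264.0]), (60, 46, [569.0, -267.0]), (75, 47, [569.0, -267.0]), (90, 49, [570.0, -266.0]), (105, 52, [570.0, -263.0]), (120, 52, [568.0, -262.0]), (135, 51, [568.0, -263.0]), (150, 47, [571.0, -265.0]), (165, 45, [572.0, -265.0])]
area 1221 cen [ 478.1 -287.1] poly [[457.0, -283.5], [457.0, -276.0], [465.0, -268.5], [483.0, -270.5], [499.5, -278.0], [499.5, -285.5], [493.0, -300.5], [486.0, -307.5], [470.0, -306.0]]
 chords [(0, 42, [478.0, -287.0]), (15, 41, [480.0, -287.0]), (30, 40, [481.0, -285.0]), (45, 39, [479.0, -286.0]), (60, 38, [477.0, -289.0]), (75, 39, [478.0, -289.0]), (90, 40, [478.0, -288.0]), (105, 43, [478.0, -288.0]), (120, 45, [478.0, -287.0]), (135, 43, [477.0, -286.0]), (150, 43, [476.0, -286.0]), (165, 43, [476.0, -287.0])]
area 353 cen [ 504.3 -324.4] poly [[496.5, -337.0], [498.0, -310.5], [505.5, -309.5], [514.5, -325.0], [514.5, -332.0], [503.5, -337.0]]
 chords [(0, 18, [506.0, -324.0]), (15, 19, [504.0, -324.0]), (30, 21, [503.0, -325.0]), (45, 24, [503.0, -326.0]), (60, 28, [504.0, -325.0]), (75, 29, [504.0, -324.0]), (90, 28, [504.0, -323.0]), (105, 28, [504.0, -322.0]), (120, 27, [503.0, -323.0]), (135, 27, [504.0, -324.0]), (150, 23, [505.0, -325.0]), (165, 20, [506.0, -325.0])]
[ 303.58989618 -297.18120649  171.7328345 ]
```

Emit:
move_arm --offset '[[0, 0, 0], [0, 0, 0], [0, 0, 0], [0, 0, 0], [0, 0, 0]]' --rot '[[0, 0, 0.14], [0, 0, 0.14], [0, 0, 0.14], [0, 0, 0.14], [0, 0, 0.14]]' --grip '[62, 62, 62, 62, 62]'

```text
time_s: 70.2
position: [304.2, -296.8, 171.5]
tcp_rot: [0.997, 0.079, 0.0, 0.0]
wrist_force: [-0.8, 0.0, 0.5]
grip_width: 0.717
gripper_force: 0.0
```

Emit:
move_arm --offset '[[0, 0, 0], [0, 0, 0], [43, -6, 0], [43, -6, 0], [43, -7, 0]]' --rot '[[0, 0, 0.14], [0, 0, 0.11], [0, 0, 0], [0, 0, 0], [0, 0, 0]]' --grip '[62, 62, 62, 62, 62]'

```text
time_s: 70.7
position: [435.9, -288.7, 171.5]
tcp_rot: [0.999, -0.043, 0.0, 0.0]
wrist_force: [-0.5, -0.9, 0.1]
grip_width: 0.717
gripper_force: 0.0
```

Emit:
move_arm --offset '[[43, -7, 0], [0, 0, 45], [0, 0, 45], [0, 0, 0], [0, 0, 0]]' --rot '[[0, 0, 0], [0, 0, 0], [0, 0, 0], [0, 0, 0], [0, 0, 0]]' --grip '[62, 62, 62, 62, 62]'

```text
time_s: 71.2
position: [476.9, -285.1, 80.9]
tcp_rot: [0.999, -0.043, -0.001, -0.001]
wrist_force: [-0.3, 0.0, 0.0]
grip_width: 0.716
gripper_force: 0.0
```

```bash
python3 p.py pt 477 -288 30 1.47
```

```text
t 71.2 pos [ 476.9 -285.1   80.9] turn z 0.014 q6 0.92 then shift [ 0.5  3.  50.9] F [-0.3  0.   0. ] grip 62.3 0.0
```

Emit:
move_arm --offset '[[0, 3, 20], [0, 0, 15], [0, 0, 8], [0, 0, 0], [0, 0, 0]]' --rot '[[0, 0, 0], [0, 0, 0], [0, 0, 0], [0, 0, 0], [0, 0, 0]]' --grip '[62, 62, 62, 62, 62]'

```text
time_s: 71.7
position: [477.0, -289.8, 40.3]
tcp_rot: [0.999, -0.044, 0.001, 0.001]
wrist_force: [-0.7, 0.4, -0.3]
grip_width: 0.713
gripper_force: 0.0
```

Emit:
move_arm --offset '[[0, 0, 4], [0, 0, 3.5], [0, 0, 0]]' --rot '[[0, 0, 0], [0, 0, 0], [0, 0, 0]]' --grip '[62, 62, 62]'

```text
time_s: 72.0
position: [475.9, -288.9, 30.9]
tcp_rot: [0.999, -0.044, -0.0, -0.0]
wrist_force: [0.3, 0.1, -0.5]
grip_width: 0.711
gripper_force: 0.0
```

Emit:
move_arm --offset '[[0, 0, 0], [0, 0, 0], [0, 0, 0], [0, 0, 0], [0, 0, 0]]' --rot '[[0, 0, 0], [0, 0, 0], [0, 0, 0], [0, 0, 0], [0, 0, 0]]' --grip '[28, 28, 28, 28, 28]' --squeeze 18

```text
time_s: 72.5
position: [476.1, -289.1, 31.1]
tcp_rot: [0.999, -0.044, 0.0, 0.0]
wrist_force: [-0.3, 0.5, 0.7]
grip_width: 0.444
gripper_force: 18.0
```

Held at 38.6 mm. Bay_0 needs the fingers along x because of the rod, so I'll lift and turn.

Emit:
move_arm --offset '[[0, 0, -8], [0, 0, -40], [0, 0, -45], [0, 0, -45], [0, 0, -45]]' --rot '[[0, 0, 0], [0, 0, 0], [0, 0, -0.15], [0, 0, -0.15], [0, 0, -0.15]]' --grip '[28, 28, 28, 28, 28]' --squeeze 22

```text
time_s: 73.0
position: [475.7, -288.7, 216.3]
tcp_rot: [0.983, 0.183, 0.0, -0.0]
wrist_force: [1.8, -0.2, -0.6]
grip_width: 0.44
gripper_force: 22.0
```

Emit:
move_arm --offset '[[0, 0, -45], [0, 0, 0], [0, 0, 0], [0, 0, 0], [0, 0, 0]]' --rot '[[0, 0, -0.15], [0, 0, -0.15], [0, 0, -0.15], [0, 0, -0.15], [0, 0, -0.15]]' --grip '[28, 28, 28, 28, 28]'

```text
time_s: 73.5
position: [475.8, -288.7, 259.8]
tcp_rot: [0.848, 0.53, 0.0, 0.0]
wrist_force: [0.1, -0.4, -0.4]
grip_width: 0.442
gripper_force: 22.0
```

Emit:
move_arm --offset '[[0, 0, 0], [0, 0, 0], [0, 0, 0], [0, 0, 0]]' --rot '[[0, 0, -0.15], [0, 0, -0.15], [0, 0, -0.15], [0, 0, 0]]' --grip '[28, 28, 28, 28]'

```text
time_s: 73.9
position: [475.8, -288.8, 259.5]
tcp_rot: [0.71, 0.704, 0.0, 0.0]
wrist_force: [0.1, 0.1, -1.1]
grip_width: 0.441
gripper_force: 22.0
```

```bash
python3 p.py pt 494 70 262 0.0
```

```text
t 73.9 pos [ 475.8 -288.8  259.5] turn z -0.009 q6 -0.74 then shift [358.8  18.2  -2.5] F [ 0.1  0.1 -1.1] grip 38.4 21.97103565224097
```

Emit:
move_arm --offset '[[45, 2, 0], [45, 2, 0], [45, 2, 0], [45, 2, 0], [45, 2, 0]]' --rot '[[0, 0, 0], [0, 0, 0], [0, 0, 0], [0, 0, 0], [0, 0, 0]]' --grip '[28, 28, 28, 28, 28]'

```text
time_s: 74.4
position: [487.8, -62.4, 259.5]
tcp_rot: [0.712, 0.702, 0.0, 0.0]
wrist_force: [1.0, 0.2, 0.2]
grip_width: 0.442
gripper_force: 22.0
```

Emit:
move_arm --offset '[[45, 3, 0], [45, 3, 0], [44, 3, 0], [0, 0, 0], [0, 0, 40]]' --rot '[[0, 0, 0], [0, 0, 0], [0, 0, 0], [0, 0, 0], [0, 0, 0]]' --grip '[28, 28, 28, 28, 28]'

```text
time_s: 74.9
position: [502.8, 70.9, 223.3]
tcp_rot: [0.71, 0.704, 0.004, 0.005]
wrist_force: [1.2, 0.5, -0.4]
grip_width: 0.442
gripper_force: 22.0
```

Emit:
move_arm --offset '[[0, 0, 45], [0, 0, 45], [0, 0, 40], [0, 0, 0], [0, 0, 0]]' --rot '[[0, 0, 0], [0, 0, 0], [0, 0, 0], [0, 0, 0], [0, 0, 0]]' --grip '[28, 28, 28, 28, 28]'

```text
time_s: 75.4
position: [498.3, 69.3, 89.2]
tcp_rot: [0.711, 0.703, -0.0, -0.0]
wrist_force: [0.2, -0.2, 0.8]
grip_width: 0.447
gripper_force: 22.0
```

```bash
python3 p.py pt 526 70 40 0.0
```

```text
t 75.4 pos [498.3  69.3  89.2] turn z -0.011 q6 -0.07 then shift [ 0.7 27.7 49.2] F [ 0.2 -0.2  0.8] grip 38.9 21.973035905029974
```

Emit:
move_arm --offset '[[0, 9, 0], [0, 9, 5], [0, 9, 10], [0, 0, 15], [0, 0, 10]]' --rot '[[0, 0, 0], [0, 0, 0], [0, 0, 0], [0, 0, 0], [0, 0, 0]]' --grip '[28, 28, 28, 28, 28]'

```text
time_s: 75.9
position: [526.5, 69.4, 48.7]
tcp_rot: [0.71, 0.704, 0.001, 0.001]
wrist_force: [-0.0, -0.5, -0.9]
grip_width: 0.444
gripper_force: 22.0
```

Emit:
move_arm --offset '[[0, 0, 4], [0, 0, 0], [0, 0, 0]]' --rot '[[0, 0, 0], [0, 0, 0], [0, 0, 0]]' --grip '[28, 28, 28]'

```text
time_s: 76.2
position: [525.4, 69.5, 45.2]
tcp_rot: [0.71, 0.704, 0.0, 0.0]
wrist_force: [-1.0, 0.3, -1.0]
grip_width: 0.44
gripper_force: 22.0
```

```bash
python3 p.py pt 526 70 40 0.0
```

```text
t 76.2 pos [525.4  69.5  45.2] turn z -0.009 q6 -0.07 then shift [0.5 0.6 5.2] F [-1.   0.3 -1. ] grip 38.3 21.972906696464634
```

Emit:
move_arm --offset '[[0, 0, 3], [0, 0, 2.5], [0, 0, 0], [0, 0, 0], [0, 0, 0]]' --rot '[[0, 0, 0], [0, 0, 0], [0, 0, 0], [0, 0, 0], [0, 0, 0]]' --grip '[28, 28, 28, 54, 54]'

```text
time_s: 76.7
position: [525.4, 69.5, 39.7]
tcp_rot: [0.71, 0.704, 0.0, 0.0]
wrist_force: [0.4, 0.8, -0.5]
grip_width: 0.547
gripper_force: 0.0
```

Emit:
move_arm --offset '[[0, 0, 0], [0, 0, -8], [0, 0, -20], [0, 0, -20], [0, -15, 0]]' --rot '[[0, 0, 0], [0, 0, 0], [0, 0, 0], [0, 0, 0], [0, 0, 0]]' --grip '[54, 54, 54, 54, 54]'

```text
time_s: 77.2
position: [514.8, 69.3, 90.7]
tcp_rot: [0.71, 0.704, 0.003, 0.004]
wrist_force: [-0.3, -1.0, -0.2]
grip_width: 0.62
gripper_force: 0.0
```

Emit:
move_arm --offset '[[0, -15, 0], [0, -10, -40], [0, -10, -45], [0, -20, -45], [0, -20, -45]]' --rot '[[0, 0, 0], [0, 0, 0], [0, 0, 0], [0, 0, 0], [0, 0, 0]]' --grip '[54, 54, 54, 54, 54]'

```text
time_s: 77.7
position: [434.3, 70.3, 264.7]
tcp_rot: [0.71, 0.704, 0.0, 0.0]
wrist_force: [1.5, -0.2, 0.4]
grip_width: 0.62
gripper_force: 0.0
```

Emit:
move_arm --offset '[[-40, -5, -20], [-40, -5, 0], [-40, -5, 0], [-40, -5, 0], [0, 0, 0]]' --rot '[[0, 0, 0], [0, 0, 0], [0, 0, 0], [0, 0, 0], [0, 0, 0]]' --grip '[54, 54, 54, 54, 54]'

```text
time_s: 78.2
position: [413.9, -93.6, 283.5]
tcp_rot: [0.712, 0.702, -0.0, 0.002]
wrist_force: [-0.4, 0.6, -0.0]
grip_width: 0.617
gripper_force: 0.0
```

Run:
```python
from seg import *
im=grab_frame("top")[:,:,::-1]; b=json.load(open("box.json"))
for n,roi,z in (("bays",(475,590,-105,108),44),("wet",(375,640,-420,-215),34)):
    print(n,[(round(a),g.round(0).tolist()) for a,g,P in sherds(im,roi,z)[0]])
print([boxw(b,[-52,y,30]).round(0)[:2].tolist() for y in (70,1,-68)])
print("dry top",[(atz("top",r["position"],30).round(0)[:2].tolist(),round(r["p"],2)) for r in boxes_of("top","dry_a") if r["position"][0]<185])
print("lm top",[(atz("top",r["position"],22).round(0)[:2].tolist(),round(r["p"],2)) for r in landmark_of("top","wet_a")])
grab_frame("side"); 
for l in ("lug","rod_tip","socket"): print(l,[(np.round(r["position"],1).tolist(),round(r["p"],2)) for r in landmark_of("side",l)[:1]])
print("dry side",[(np.round(r["position"],0).tolist(),round(r["p"],2)) for r in boxes_of("side","dry_a")],[proj("side",[x,y,30]).round(0).tolist() for x,y in ((558,287),(493,339),(450,289))])
s=sense(); print(s["time_s"],s["position"],s["wrist_force"])
```

```text
bays [(1250, [524.0, 69.0]), (910, [520.0, 1.0]), (832, [525.0, -67.0])]
wet [(1667, [570.0, -265.0]), (359, [504.0, -324.0])]
[[528.0, 71.0], [530.0, 2.0], [531.0, -67.0]]
dry top [([449.0, 289.0], 0.56), ([487.0, 340.0], 0.54)]
lm top [([577.0, -263.0], 0.73), ([518.0, 5.0], 0.68), ([526.0, 70.0], 0.56), ([512.0, -317.0], 0.53), ([524.0, -60.0], 0.45), ([780.0, -53.0], 0.42), ([822.0, 35.0], 0.41), ([577.0, -8.0], 0.3)]
lug [([264.7, 116.4], 0.6)]
rod_tip [([252.9, 136.9], 0.75)]
socket [([251.6, 131.5], 0.7)]
dry side [([209.0, 163.0], 0.56), ([186.0, 172.0], 0.46)] [[213.0, 163.0], [192.0, 160.0], [184.0, 169.0]]
78.6 [413.84200905 -88.32553498 282.55472634] [-0.05667206 -0.1321662   0.98548873]
```

Everything checks out: a, b and c are in the bays, d and e on the draining board, three dry sherds on the wood, and the hood is on its rod. Handing in.

```bash
python3 -c "
from station import *
print(job_done())"
```

```text
the job is handed in; nothing more can be done
None
```

The job is handed in, but no verdict came back. My last camera check showed the hood open on its rod, all three dry sherds on the wooden board, wet_a, wet_b and wet_c in the left, middle and right bays, and wet_d and wet_e still on the draining board.

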